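Nip up the friction hinge of a dry-block heater and prove that its lid holds

ROBOT

A 7-joint arm with a two-finger parallel gripper is mounted at the origin on a cart in front of the work surface, level with it; the furniture and walls round the work are solid. World frame = base frame: x ahead of the robot, y to its left, z up, the work surface at z = 0. Lengths are in m, angles in rad, forces in N, time in s.
With the tool pointing down it reaches from about 0.4 to 0.875 m from the base axis. Payload 19.3 kg.
Tool frame: the origin (TCP) lies midway between the tips of the shut fingers; the grasp point (between the pads) lies bot.grip_point_offset behind it (bot.grip_point_offset is the distance from the TCP to the grasp point, in m); z points along the fingers, y is the direction in which the jaws open and shut (so a half turn about z gives the same grasp; the last joint's range is limited). The gripper opens to 85 mm and grips with 20 to 120 N. Pads are 22 mm wide; open, the fingers measure 114 mm over their backs; the gripper's body (76 mm by 85 mm) begins 54 mm behind the grasp point. The pads swing forward as they close: fully open they stand 13 mm farther back than shut.
Start: joints at [-1.227, 0.521, -0.036, 1.599, 0.021, 1.021, -0.113], TCP at [0.251, 0.572, 0.231] pointing down, gripper open.
Joint ranges: [-2.91, 2.91], [-0.3, 2.13], [-1.5, 1.42], [0.17, 2.43], [-1.26, 4.41], [0.16, 1.93], [-2.52, 2.52]. Speed limits (rad/s): [1.89, 1.89, 2.39, 2.39, 3.01, 3.01, 3.01].

INTERFACE

Orientations are given as [roll, pitch, yaw] about the fixed x, y, z axes, in that order (R = Rz(yaw) Ry(pitch) Rx(roll)).
In Python, from workcell import bot gives the robot as it stands.
- The arm moves only by the tool servo_tool, never from a script. Its argument "rows" is a list that holds one entry, the list of rows, each a list of 6 numbers: the shift along the tool's x, y, z in cm, then the turn, a rotation vector about the tool's x, y, z in degrees. A call has 1 to 5 rows; each row shifts and turns the commanded pose from where the row before left it, along the tool's axes as they then stand; what a row does not reach is not made up. A row lasts 1/8 s, in which the tool goes at most 62.5 mm and 10.7 degrees, less where a joint would pass 70% of its speed; a pose out of reach is approached as far as the arm can. A call is refused whole if a number of a shift passes 6.25 or a number of a turn 10.7, either way. A call with a gripper value outside its range is refused whole. "grip" is the opening, from -1 (shut) to 1 (fully open), so that 0 is half open, set as the call begins (left out, the last holds). The fingers move at their own pace and stop on an object; "squeeze" is the grip in N (left out, the last holds). Time passes only in rows, so rows that do not move let the fingers close. It gives the time, the measured TCP pose, the force and the opening at its end, in the units of the state.
- bot.observe(): the state, without advancing time (a new reading comes with each control period).
- bot.grab_frame(name): name is "scene" or "top"; returns a dict with "image" (420x560x3 uint8, red, green, blue), "K" (3x3 intrinsics, pixels), "dist" ([k1, k2, p1, p2, k3] as OpenCV has them; the pictures are not rectified), "R" (3x3) and "t" (3): a world point X has camera coordinates R X + t. Camera axes: x right, y down, z forward; pixel columns grow to the right and rows downward; lengths in m; the calibration is good to about 2 mm. A picture is of the moment at which its call begins. There is no depth.
- bot.job_done(): hands the job in, once; it reports no verdict.
The state is a dict: "clock": time; "qpos": joint angles; "qd": joint speeds; "joint_efforts": joint torques, N m; "position": TCP position; "tool_rot": TCP orientation; "force": force on the tool from outside, world axes, zero at the start; "moment": the same for the moment, N m; "grip_width": finger opening in m.
Only numpy, scipy, OpenCV 4.12 (cv2) and the standard library are available. Lean on these libraries where they do the work, as an engineer would, in place of code of your own. Each camera call takes 0.05 s, during which the arm holds its last target.

TASK

The clear lid of the little dry-block heater drops shut when it is let go. Swing the black clamp lever beside its hinge round towards the front of the heater until the clamp is snug, so that the lid will hold but without overtightening the clamp; then lift the lid by its knob to about 25 degrees and let go for a couple of seconds to see that it holds there by itself. When it does, raise it on to about 60 degrees and leave it standing open for loading; leave the glassware beside the heater alone.

Things in the scene. Friction and masses are not known exactly. Their poses are not given: they have to be found in the camera images.
- heater: white dry-block heater, fixed, 170 deep x 180 wide x 85 mm high to the flat top of its housing; origin at the centre of its underside, x from its front (control panel) to its rear (hinge), y to its left, z up. Clear lid on the left of the top; aluminium clamp block at the rear right (x 28 to 82, y -85 to -45 mm, top 121 mm above the bench) with the lever on it.
- lid (a joint): opening angle of the lid, rad: 0 shut (level), grows as the front edge rises, stop at 1.75; 25 degrees is 0.44, 60 degrees is 1.05. Starts shut. The lid weighs about 0.36 kg and falls shut while the clamp is loose; lifting it at the knob takes about 2 N with the clamp loose, 5 to 7 N with it snug.
- lid_hinge (a point): point on the hinge axis in the middle of the lid's width, 105 mm above the bench. The axis is level and runs along the heater's y; the point turns with the lid (x from the front edge to the hinge along the lid, y along the hinge axis).
- lid_knob (a point): centre of the black ball knob on the lid, 28 mm diameter, on an 11 mm stem; when shut 108 mm in front of the hinge axis and 60 mm above it; 34 mm above the lid's flat top, which is 115 mm wide. Pinch it from above, fingers left and right of it (along the heater's y); it can turn between them while the lid swings about lid_hinge.
- hinge_drum (a point): centre of the steel drum, 26 mm diameter, on the hinge axis inside the clamp block; part of the lid, turns with it. The lever's cam presses on it and so makes the hinge's friction. The cam bites at an unknown lever angle, 15 to 66 degrees from pointing right (it differs with wear). A cam force on the drum above 72 N (pressure and friction together, while it turns) is overtightened.
- clamp_lever: black clamp lever, turns about a vertical axis on the clamp block; origin on that axis, 85 mm above the bench, x along the lever to its free end, z up. Starts pointing to the heater's right (-y) or up to 12 degrees forward of it; tightens clockwise seen from above, its end moving to the heater's front; stop at 97 degrees. Stays where it is left.
- lever_grip (a point): middle of the lever's round end grip (15 mm thick, lying along the lever), 64 mm from the lever's axis, 145 mm above the bench, at the start outside the housing's right wall. Pushed here square to the lever from its rear side it takes 5 N moving free, from the bite on 0.25 to 0.4 N more per degree: 7.5 N barely holds the lid, 9 to 11 N is snug, 14 N overtight. Read it while it moves; at rest it drops.
- near_vial_1: crimp-cap glass vial, 22 mm across, 43 mm high, loose, standing upright left of the heater; origin at the centre of its underside. A bystander: leave it standing.
- near_vial_2: crimp-cap glass vial, 22 mm across, 43 mm high, loose, standing upright left of the heater; origin at the centre of its underside. A bystander: leave it standing.
- weigh_bottle: glass weighing bottle with knob lid, 39 mm across, 59 mm high, loose, standing left of the heater; origin at the centre of its underside. A bystander: leave it standing.

How it is judged:
By the outcome, as a careful person would: the job done as asked, in the order asked, and still so for the second after the job is handed in, with the robot touching nothing.
It also fails if it takes over 67 s, if anything falls off the work surface, if the arm or the gripper's body presses on something with over 40 N, if the wrist force passes 120 N, or if a joint passes its speed limit or range.

## Working session

There is one attempt and no reset: what is moved stays moved. The work goes in short steps, Python scripts to look and compute and a tool call to move; the robot and the scene stay as the last step left them, time stands still between calls to the robot, and variables do not carry over. Pictures are saved under pics/ and viewed, and the job is handed in when it is done.

Besides the shell and the picture viewer there is one more tool, called after "Emit:" by a JSON object that holds its "fn" and its "kwargs", one argument or row to a line. servo_tool: Moves the arm, as the interface text tells. Its arguments: {"type":"object","properties":{"rows":{"type":"array"},"grip":{"type":"number"},"squeeze":{"type":"number"}},"required":["rows"]}

```bash
mkdir -p pics; ls; python3 - <<'E'
from workcell import bot
import cv2,pickle
o=bot.observe(); print(o, bot.grip_point_offset)
for n in("scene","top"):
    f=bot.grab_frame(n); pickle.dump(f,open(f"pics/{n}0.pkl","wb"))
    cv2.imwrite(f"pics/{n}0.png",f["image"][:,:,::-1]); print(n,f["K"],f["dist"],f["R"],f["t"])
E
```

```text
pics
{'clock': 0.0, 'qpos': array([-1.22718248,  0.52198641, -0.03631581,  1.60001913,  0.02122464,
        1.02111975, -0.1128178 ]), 'qd': array([-0.00209656,  0.00108032,  0.00098337,  0.00040605, -0.00066907,
        0.00067584, -0.00020165]), 'joint_efforts': array([-3.26864167e-03, -9.27082872e+01,  1.97808892e+00, -3.69955945e+01,
        1.76936213e-02,  7.75602472e-03, -1.83177058e-06]), 'position': array([0.25122216, 0.57190499, 0.2307391 ]), 'tool_rot': array([-3.14045086e+00,  1.10068257e-04,  2.72775413e+00]), 'force': array([ 1.19251509,  0.07780879, -0.63048489]), 'moment': array([0.06041814, 0.01247463, 0.04416032]), 'grip_width': 0.085315359527826} 0.0187
scene [[424.59684601   0.         276.83065121]
 [  0.         424.59684601 212.44659275]
 [  0.           0.           1.        ]] [0.00322878 0.         0.         0.         0.        ] [[-0.60306228 -0.79768916  0.00280765]
 [-0.35552596  0.26562763 -0.89612681]
 [ 0.71408485 -0.54141847 -0.44378921]] [0.65350754 0.18390886 0.77354451]
top [[390.35041141   0.         282.5442434 ]
 [  0.         390.35041141 211.91009783]
 [  0.           0.           1.        ]] [-0.01925612  0.          0.          0.          0.        ] [[ 0.01078637 -0.99993211  0.00440867]
 [-0.97250745 -0.011516   -0.23258685]
 [ 0.23262183 -0.0017787  -0.97256564]] [0.41809859 0.52864326 0.85068665]
```

View pics/scene0.png

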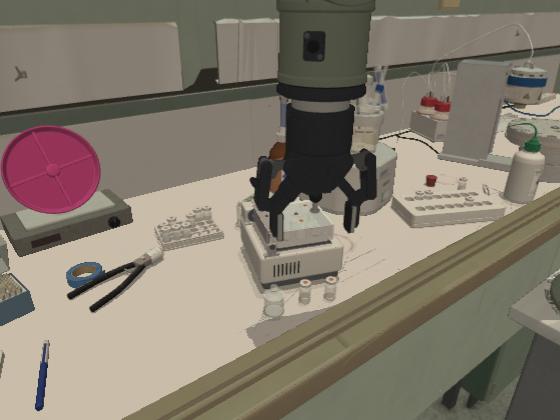

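View pics/top0.png

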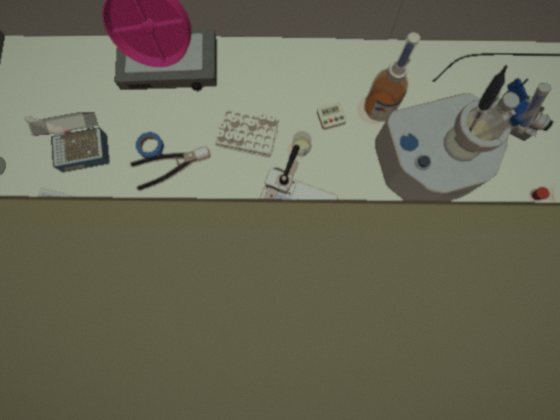

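```bash
cat > h.py <<'E'
import numpy as np,cv2,pickle
def cam(f): return -f["R"].T@f["t"]
def ray(f,u,v):
    p=cv2.undistortPoints(np.array([[[u,v]]],float),f["K"],f["dist"])[0,0]
    d=f["R"].T@np.array([p[0],p[1],1]); return cam(f),d/np.linalg.norm(d)
def onz(f,u,v,z):
    c,d=ray(f,u,v); return c+d*(z-c[2])/d[2]
def proj(f,X):
    X=np.atleast_2d(np.asarray(X,float)); r,_=cv2.Rodrigues(f["R"])
    return cv2.projectPoints(X,r,f["t"],f["K"],f["dist"])[0][:,0]
def tri(f1,p1,f2,p2):
    c1,d1=ray(f1,*p1); c2,d2=ray(f2,*p2)
    A=np.stack([d1,-d2],1); s=np.linalg.lstsq(A,c2-c1,rcond=None)[0]
    a=c1+s[0]*d1;b=c2+s[1]*d2; return (a+b)/2,np.linalg.norm(a-b)
def load(n): return pickle.load(open(f"pics/{n}.pkl","rb"))
def crop(f,name,x0,y0,x1,y1,s):
    cv2.imwrite(f"pics/{name}.png",cv2.resize(f["image"][y0:y1,x0:x1,::-1],None,fx=s,fy=s,interpolation=cv2.INTER_CUBIC))
E
python3 - <<'E'
from h import *
s,t=load("scene0"),load("top0")
print(cam(s),cam(t))
print(proj(s,[[0.251,0.572,0.231]]),proj(t,[[0.251,0.572,0.231]]))
for p in [(0,202),(560,202),(285,180),(150,145)]: print(p,onz(t,*p,0),onz(t,*p,0.14))
crop(s,"s0c",220,170,380,320,5)
crop(t,"t0c",230,90,370,210,5)
E
```

```text
[-0.09288629  0.89125589  0.50626154] [0.31171146 0.42567117 0.94846082]
[[313.36318297 243.55633074]] [[197.04460117 339.60374188]]
(0, 202) [0.55589169 1.13942625 0.        ] [0.51984884 1.0340706  0.14      ]
(560, 202) [ 5.72890723e-01 -2.82502530e-01  1.11022302e-16] [ 0.53433869 -0.17797073  0.14      ]
(285, 180) [0.62225418 0.41858029 0.        ] [0.57641572 0.41962696 0.14      ]
(150, 145) [0.71392209 0.77159724 0.        ] [0.65455275 0.72053594 0.14      ]
```

View pics/s0c.png

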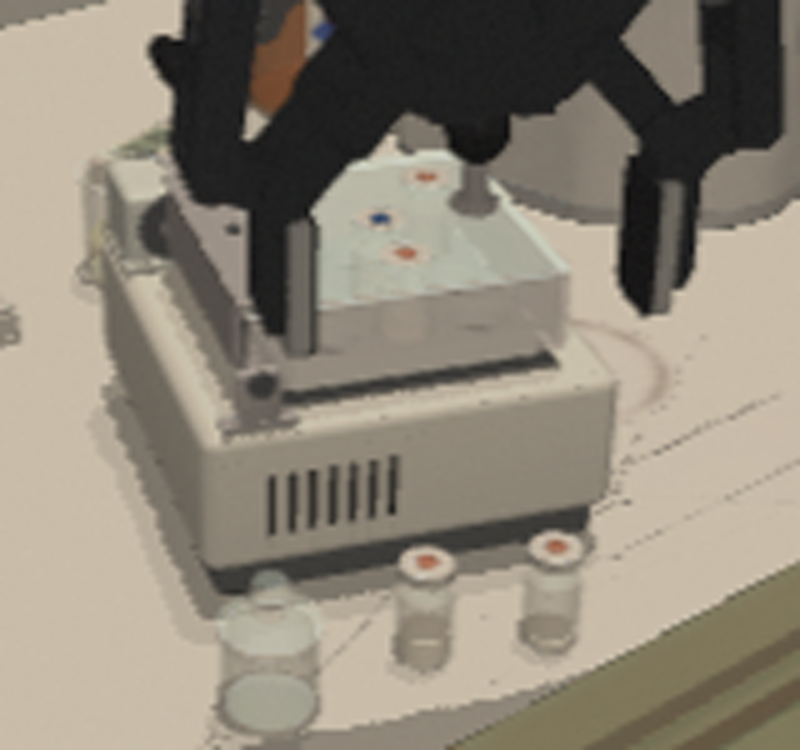

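View pics/t0c.png

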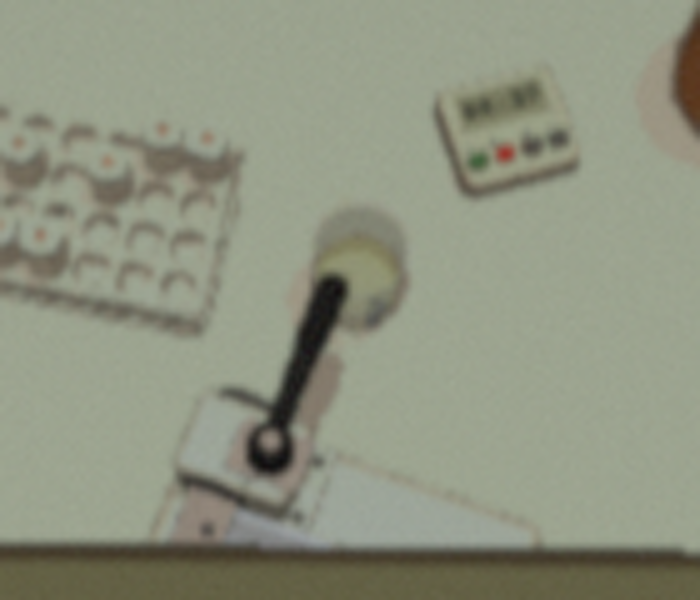

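```bash
python3 - <<'E'
from h import *
s,t=load("scene0"),load("top0")
c1,d1=ray(t,0,202);c2,d2=ray(t,560,202); n=np.cross(d1,d2)
for p in [(300,335),(560,190),(560,215),(300,420-20),(450,250)]:
    c,d=ray(s,*p); k=n@(c1-c)/(n@d); print(p,c+k*d, onz(s,*p,0))
E
```

```text
(300, 335) [ 0.68302454  0.2096336  -0.43542586] [0.32425193 0.52480822 0.        ]
(560, 190) [ 0.71048007 -1.74425542 -0.45080225] [ 0.33207336 -0.50286019  0.        ]
(560, 215) [ 0.80646035 -2.21264222 -0.79001143] [ 0.25835502 -0.32097663  0.        ]
(300, 400) [ 0.82545438  0.07205216 -0.96380812] [0.22337121 0.60913909 0.        ]
(450, 250) [ 0.69185837 -0.62327606 -0.43120912] [0.33089875 0.07336439 0.        ]
```

```bash
python3 - <<'E'
from h import *
s,t=load("scene0"),load("top0")
# vial bases, bottle, heater corners(z~0)
k=lambda x,y:(220+x/5,170+y/5)
for n,x,y,z in [("bottle base",268,722,0),("v1 base",422,668,0),("v2 base",548,650,0),("heater corner base rear-left",218,590,0),("front-left base",590,525,0),("front-left top",615,380,.085),("rear-left top",205,445,.085)]:
    print(n,onz(s,*k(x,y),z))
k=lambda x,y:(230+x/5,90+y/5)
for n,x,y,z in [("lever axis",269,447,.145),("lever end",334,284,.145),("block",205,392,.121),("block",178,468,.121),("hous right front",540,530,.085),("hous",335,455,.085)]:
    print(n,onz(t,*k(x,y),z))
E
```

```text
bottle base [0.39368663 0.52894615 0.        ]
v1 base [0.38365275 0.46441733 0.        ]
v2 base [0.36313697 0.41917753 0.        ]
heater corner base rear-left [0.46900981 0.49744983 0.        ]
front-left base [0.41289886 0.34821128 0.        ]
front-left top [0.39216735 0.36301655 0.085     ]
rear-left top [0.44916282 0.51629457 0.085     ]
lever axis [0.57610613 0.42226855 0.145     ]
lever end [0.65193089 0.39434884 0.145     ]
block [0.60950572 0.45109101 0.121     ]
block [0.57373799 0.462433   0.121     ]
hous right front [0.55735799 0.29699749 0.085     ]
hous [0.5923335  0.39136528 0.085     ]
```

The scene view (camera at the left rear) shows the heater under the gripper. Its left side and vents face the robot, the hinge is towards +y, and the bottle and vials are at about (273,310), (305,300) and (330,298). The top view shows the lever: axis at about (284,179), end at about (297,147). An overhead olive panel hides everything nearer than x≈0.55. I'll move over the lever's rear side with the fingers shutting, then look again.

Emit:
{"fn": "servo_tool", "kwargs": {
  "rows": [
    [[-4,0.3,0,0,0,0],[-5,0.3,0,0,0,0],[-5,0.3,0,0,0,0],[-5,0.3,0,0,0,0],[-5,0.3,0,0,0,0]]
  ],
  "grip": -1,
  "squeeze": 40
}}

```text
clock: 0.72
position: [0.4784, 0.4887, 0.231]
tool_rot: [-3.141, -0.0, 2.728]
force: [-0.1, 1.3, 0.7]
grip_width: 0.0003
```

Emit:
{"fn": "servo_tool", "kwargs": {
  "rows": [
    [[-5,0.4,0,0,0,0],[-5,0.4,0,0,0,0],[-4,0.4,0,0,0,0],[-3,0.3,0,0,0,0],[-1,0,0,0,0,0]]
  ]
}}

```text
clock: 1.35
position: [0.6493, 0.4293, 0.2303]
tool_rot: [-3.14, 0.0, 2.726]
force: [-0.2, -0.0, 0.2]
grip_width: -0.0001
```

```bash
python3 - <<'E'
from workcell import bot
from h import *
print(bot.observe())
for n in("scene","top"):
    f=bot.grab_frame(n); pickle.dump(f,open(f"pics/{n}1.pkl","wb"))
    cv2.imwrite(f"pics/{n}1.png",f["image"][:,:,::-1])
    if n=="scene": crop(f,"s1c",220,130,380,290,5)
    else: crop(f,"t1c",230,90,370,210,5)
E
```

```text
{'clock': 1.35, 'qpos': array([-0.66818576,  0.793805  ,  0.01585621,  1.10119695, -0.01126392,
        1.24779993,  0.50154056]), 'qd': array([ 0.06166499,  0.06549975, -0.0138003 , -0.1357912 , -0.010627  ,
        0.07096479,  0.08048169]), 'joint_efforts': array([ 1.14019297e+00, -1.20721121e+02,  5.27523369e+00, -4.17959583e+01,
        1.70456087e-01, -3.23857006e-02,  1.00453596e-01]), 'position': array([0.64932578, 0.42933325, 0.23027488]), 'tool_rot': array([-3.14030418e+00,  1.00399977e-05,  2.72581700e+00]), 'force': array([-0.24972931, -0.02006364,  0.21815753]), 'moment': array([-0.00744796, -0.03877218,  0.00107904]), 'grip_width': -7.626406424956494e-05}
```

View pics/scene1.png

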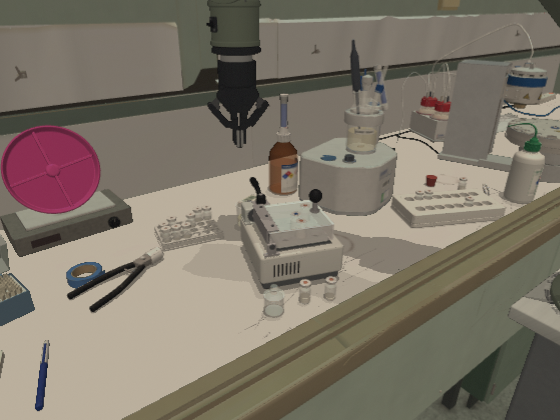

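View pics/s1c.png

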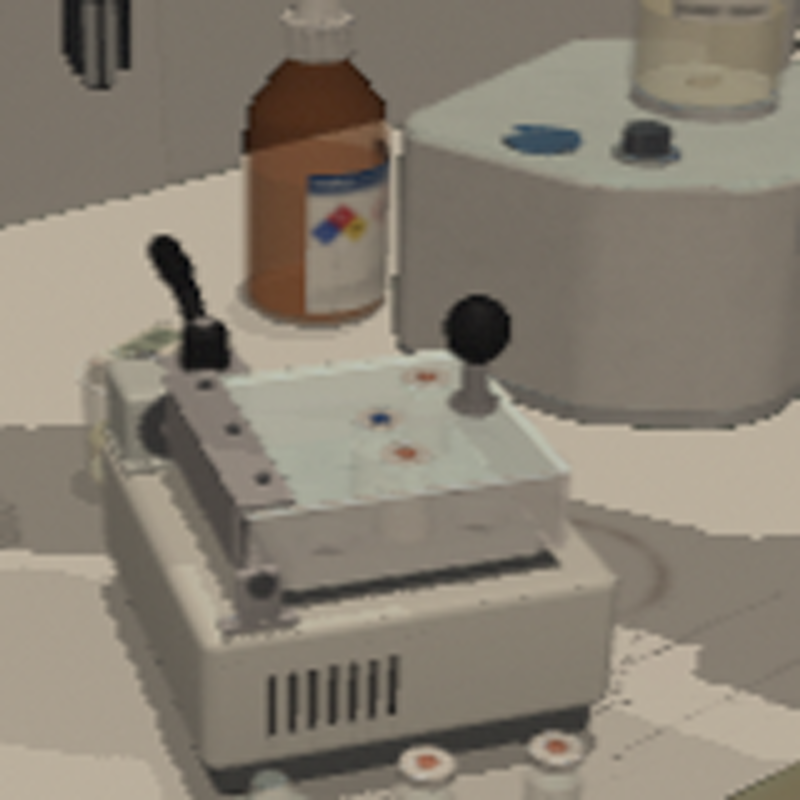

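View pics/t1c.png

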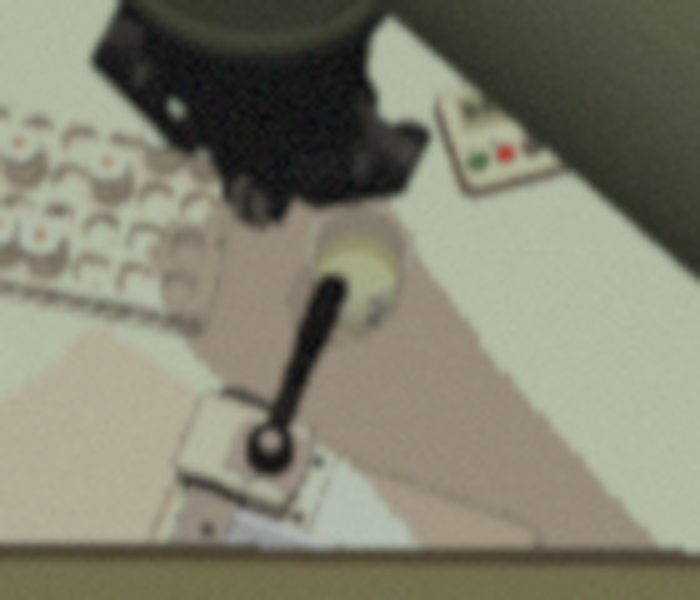

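```bash
python3 - <<'E'
from h import *
s,t=load("scene1"),load("top1")
g=cv2.cvtColor(s["image"],cv2.COLOR_RGB2GRAY)
m=(g<45).astype(np.uint8); n,l,st,c=cv2.connectedComponentsWithStats(m)
for i in range(1,n):
    if st[i,4]>40 and 220<c[i,0]<380 and 150<c[i,1]<260: print(st[i],c[i])
g=cv2.cvtColor(t["image"],cv2.COLOR_RGB2GRAY)
m=(g<45).astype(np.uint8); n,l,st,c=cv2.connectedComponentsWithStats(m)
for i in range(1,n):
    if st[i,4]>30 and 220<c[i,0]<380 and 130<c[i,1]<200:
        print("top",st[i],c[i]); ys,xs=np.where(l==i)
        for y in sorted(set(ys)): print(y,xs[ys==y].min(),xs[ys==y].max())
print("knob",onz(s,315.6,196,.165))
print("lever end tri",tri(s,(252,179),t,(297,147)))
print("cup?",tri(s,(250,198),t,(302,145)))
for z in(0,.03,.06,.1):
    p=onz(t,302,146,z); print(z,p,proj(s,p))
for z in (.12,.14,.15,.16,.17): print(z,onz(t,283.8,179.4,z))
E
```

```text
[250 177  11  17  78] [255.05128205 184.5       ]
[309 189  13  14 133] [315.11278195 195.42857143]
[257 195   9   9  72] [260.70833333 199.25      ]
top [284 146  15  30 117] [291.27350427 158.87179487]
146 295 297
147 294 297
148 294 298
149 293 297
150 293 297
151 292 296
152 292 296
153 292 296
154 291 295
155 291 295
156 290 294
157 290 294
158 290 294
159 290 293
160 289 292
161 289 292
162 289 291
163 288 291
164 288 290
165 288 290
166 287 290
167 287 289
168 287 289
169 286 288
170 286 288
171 285 288
172 285 287
173 285 287
174 284 286
175 286 286
knob [0.46872182 0.36992561 0.165     ]
lever end tri (array([0.65154346, 0.39534277, 0.14778358]), np.float64(0.0035461589297310922))
cup? (array([0.68336028, 0.38113138, 0.08523366]), np.float64(0.0038854864370095536))
0 [0.71574048 0.37514904 0.        ] [[246.45123252 223.86897317]]
0.03 [0.70296097 0.37674706 0.03      ] [[248.3969607  215.32694174]]
0.06 [0.69018145 0.37834509 0.06      ] [[250.43022212 206.4002684 ]]
0.1 [0.6731421  0.38047579 0.1       ] [[253.28795984 193.8532592 ]]
0.12 [0.58433287 0.42216267 0.12      ]
0.14 [0.57775148 0.42224737 0.14      ]
0.15 [0.57446078 0.42228972 0.15      ]
0.16 [0.57117008 0.42233207 0.16      ]
0.17 [0.56787938 0.42237442 0.17      ]
```

```bash
python3 - <<'E'
from h import *
t=load("top1")
for r,c in [(147,295.7),(150,295),(155,293),(160,290.7),(165,289),(170,287),(174,285)]:
    print(r,onz(t,c,r,.145)[:2])
E
```

```text
147 [0.65142665 0.39677444]
150 [0.64432767 0.39829611]
155 [0.63253554 0.40264737]
160 [0.62081322 0.40762612]
165 [0.60918449 0.41126443]
170 [0.59762354 0.41553097]
174 [0.58841816 0.41979123]
```

```bash
cat >> h.py <<'E'
AX=np.array([0.577,0.4225])
def lever_tcp(phi,delta=8,lev0=-20.2,r=.064,off=.0):
    a=np.radians(lev0-phi); ld=np.array([np.cos(a),np.sin(a)]); rn=np.array([-np.sin(a),np.cos(a)])
    C=AX+r*ld+(.0075+off)*rn; psi=a+np.pi-np.radians(delta)
    tx=np.array([np.cos(psi),np.sin(psi)]); ty=np.array([np.sin(psi),-np.cos(psi)])
    return C+.011*tx+.0145*ty, psi, tx,ty,C
def totool(o,d):
    """world xyz delta in tool axes, cm"""
    from scipy.spatial.transform import Rotation as Ro
    return Ro.from_euler('xyz',o['tool_rot']).as_matrix().T@np.asarray(d)*100
E
python3 - <<'E'
from workcell import bot
from h import *
o=bot.observe(); p=o['position']
for off in(.015,0):
    T,psi,tx,ty,C=lever_tcp(0,off=off)
    print(T,np.degrees(psi),totool(o,[*(T-p[:2]),.125-p[2]]))
v=T-AX; v=np.array([v@tx,v@ty])*100
for k in(1,2,3):
    c,s=np.cos(np.radians(k)),np.sin(np.radians(k)); print(k,np.array([[c,-s],[s,c]])@v-v)
E
```

```text
[0.64199041 0.43949397] 151.8 [ 0.93838579  0.60717473 10.55772167]
[0.63681094 0.42541657] 151.8 [ 0.84511769 -0.88992231 10.5589492 ]
1 [-0.05303107 -0.09005868]
2 [-0.10448233 -0.18102917]
3 [-0.15433809 -0.27288374]
```

Emit:
{"fn": "servo_tool", "kwargs": {
  "rows": [
    [[0.9,0.6,1,0,0,2],[0,0,3,0,0,2.4],[0,0,3,0,0,0],[0,0,2.6,0,0,0],[0,0,1,0,0,0]]
  ]
}}

```text
clock: 2.08
position: [0.6403, 0.4406, 0.124]
tool_rot: [-3.14, -0.001, 2.652]
force: [-0.6, 0.4, -0.2]
grip_width: -0.0
```

```bash
python3 - <<'E'
from workcell import bot
from h import *
o=bot.observe();print(o['clock'],o['position'],np.degrees(o['tool_rot'][2]),o['force'],o['moment'])
for n in("scene","top"):
    f=bot.grab_frame(n); pickle.dump(f,open(f"pics/{n}2.pkl","wb"))
    crop(f,*(["s2c",220,130,380,290,4] if n=="scene" else ["t2c",230,90,370,210,5]))
o=bot.observe();print(o['clock'],o['position'],np.degrees(o['tool_rot'][2]),o['force'],o['moment'])
E
```

```text
2.075 [0.64030393 0.44059689 0.12396605] 151.9690875302937 [-0.60597575  0.38197469 -0.17182229] [ 0.00355785 -0.02146058 -0.04190104]
2.175 [0.64106464 0.44039799 0.12477345] 151.9419544350228 [-0.05552315 -0.23459942 -0.11866836] [ 0.00432089  0.0209976  -0.04267265]
```

View pics/s2c.png

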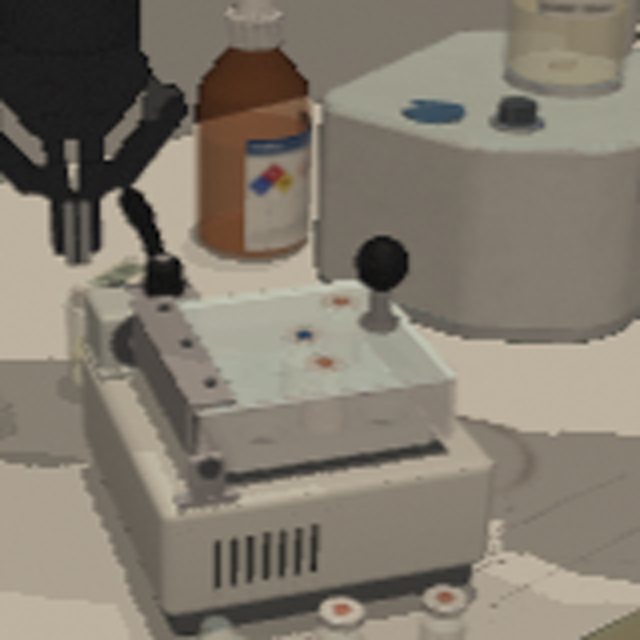

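View pics/t2c.png

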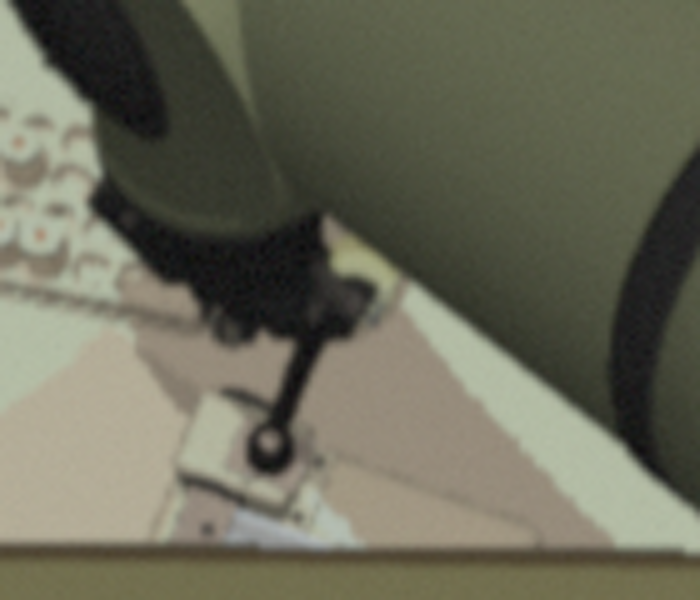

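The fingers hang behind the lever grip (scene crop (75,225), grip at (135,205)) and are clear of the block. Next I make contact slowly.

Emit:
{"fn": "servo_tool", "kwargs": {
  "rows": [
    [[0,-0.4,0,0,0,0],[0,-0.4,0,0,0,0],[0,-0.3,0,0,0,0],[0,-0.2,0,0,0,0],[0,-0.15,0,0,0,0]]
  ]
}}

```text
clock: 2.8
position: [0.6353, 0.4271, 0.1254]
tool_rot: [3.141, 0.0, 2.651]
force: [-0.5, 0.3, 0.2]
grip_width: -0.0001
```

Emit:
{"fn": "servo_tool", "kwargs": {
  "rows": [
    [[-0.1,-0.18,0,0,0,2],[-0.1,-0.18,0,0,0,2],[-0.1,-0.18,0,0,0,2]]
  ]
}}

```text
clock: 3.18
position: [0.6353, 0.4219, 0.1255]
tool_rot: [3.14, -0.0, 2.544]
force: [1.8, 6.4, -0.7]
grip_width: -0.0002
```

```bash
cat >> h.py <<'E'
def lev(o):
    # lever angle & torque estimate assuming contact at outer edge
    y=o['tool_rot'][2]; p=o['position'][:2]
    tx=np.array([np.cos(y),np.sin(y)]); ty=np.array([np.sin(y),-np.cos(y)])
    E=p-.011*tx-.0145*ty-AX; d=np.linalg.norm(E)
    a=np.degrees(np.arctan2(E[1],E[0])-np.arcsin(.0075/d)); r=np.sqrt(d*d-.0075**2)
    rn=np.array([-np.sin(np.radians(a)),np.cos(np.radians(a))])
    F=o['force'][:2]; print("t",o['clock'],"lever",round(-20.2-a,1),"r",round(r,4),"yaw",round(np.degrees(y),1),"lead",round(a+180-np.degrees(y),1),"Fsq",round(F@rn,2),"Fax",round(F@np.array([rn[1],-rn[0]]),2),"Fz",round(o['force'][2],2),"Mz",round(o['moment'][2],3),"pos",o['position'].round(4))
    d=p-AX; v=np.array([d@tx,d@ty])*100
    c,s=np.cos(np.radians(2)),np.sin(np.radians(2)); print("shift per 2deg",np.array([[c,-s],[s,c]])@v-v)
E
python3 - <<'E'
from workcell import bot
from h import *
lev(bot.observe())
E
```

```text
t 3.175 lever 4.3 r 0.0617 yaw 145.8 lead 9.7 Fsq 6.58 Fax -1.06 Fz -0.73 Mz 0.018 pos [0.6353 0.4219 0.1255]
shift per 2deg [-0.10974828 -0.17130131]
```

Emit:
{"fn": "servo_tool", "kwargs": {
  "rows": [
    [[-0.11,-0.175,0,0,0,2],[-0.11,-0.175,0,0,0,2],[-0.11,-0.175,0,0,0,2]]
  ]
}}

```text
clock: 3.55
position: [0.6347, 0.4158, 0.1254]
tool_rot: [3.14, -0.001, 2.439]
force: [1.3, 6.6, -1.3]
grip_width: -0.0005
```

Emit:
{"fn": "servo_tool", "kwargs": {
  "rows": [
    [[-0.11,-0.175,0,0,0,2],[-0.11,-0.175,0,0,0,2]]
  ]
}}

```text
clock: 3.8
position: [0.634, 0.4117, 0.1254]
tool_rot: [3.14, -0.001, 2.37]
force: [1.3, 6.2, -1.5]
grip_width: 0.0
```

```bash
python3 - <<'E'
from workcell import bot
from h import *
lev(bot.observe())
E
```

```text
t 3.8 lever 14.5 r 0.0614 yaw 135.8 lead 9.5 Fsq 5.86 Fax -2.47 Fz -1.54 Mz -0.04 pos [0.634  0.4117 0.1254]
shift per 2deg [-0.10894023 -0.17072744]
```

Emit:
{"fn": "servo_tool", "kwargs": {
  "rows": [
    [[-0.11,-0.175,0,0,0,2],[-0.11,-0.175,0,0,0,2]]
  ]
}}

```text
clock: 4.05
position: [0.633, 0.4078, 0.1254]
tool_rot: [3.14, -0.001, 2.3]
force: [1.7, 6.0, -1.5]
grip_width: -0.0
```

```bash
python3 - <<'E'
from workcell import bot
from h import *
lev(bot.observe())
E
```

```text
t 4.05 lever 18.5 r 0.0613 yaw 131.8 lead 9.5 Fsq 5.76 Fax -2.39 Fz -1.48 Mz -0.107 pos [0.633  0.4078 0.1254]
shift per 2deg [-0.10872455 -0.17028144]
```

Emit:
{"fn": "servo_tool", "kwargs": {
  "rows": [
    [[-0.11,-0.172,0,0,0,2],[-0.11,-0.172,0,0,0,2]]
  ]
}}

```text
clock: 4.3
position: [0.6318, 0.404, 0.1254]
tool_rot: [3.14, -0.001, 2.23]
force: [2.2, 6.5, -0.5]
grip_width: 0.0004
```

Emit:
{"fn": "servo_tool", "kwargs": {
  "rows": [
    [[-0.11,-0.172,0,0,0,2],[-0.11,-0.172,0,0,0,2]]
  ]
}}

```text
clock: 4.55
position: [0.6305, 0.4002, 0.1254]
tool_rot: [3.14, -0.001, 2.16]
force: [2.5, 6.9, -1.3]
grip_width: 0.0001
```

```bash
python3 - <<'E'
from workcell import bot
from h import *
lev(bot.observe())
E
```

```text
t 4.55 lever 26.5 r 0.0614 yaw 123.8 lead 9.5 Fsq 6.55 Fax -3.37 Fz -1.31 Mz -0.078 pos [0.6305 0.4002 0.1254]
shift per 2deg [-0.10884631 -0.17049768]
```

Emit:
{"fn": "servo_tool", "kwargs": {
  "rows": [
    [[-0.11,-0.172,0,0,0,2],[-0.11,-0.172,0,0,0,2]]
  ]
}}

```text
clock: 4.8
position: [0.6288, 0.3967, 0.1256]
tool_rot: [3.14, -0.002, 2.091]
force: [3.2, 6.9, 0.2]
grip_width: 0.0002
```

```bash
python3 - <<'E'
from workcell import bot
from h import *
lev(bot.observe())
E
```

```text
t 4.8 lever 30.4 r 0.0613 yaw 119.8 lead 9.6 Fsq 6.82 Fax -3.26 Fz 0.19 Mz -0.019 pos [0.6288 0.3967 0.1256]
shift per 2deg [-0.10926165 -0.17002617]
```

Emit:
{"fn": "servo_tool", "kwargs": {
  "rows": [
    [[-0.11,-0.172,0,0,0,2],[-0.11,-0.172,0,0,0,2]]
  ]
}}

```text
clock: 5.05
position: [0.627, 0.3933, 0.1257]
tool_rot: [3.139, -0.002, 2.021]
force: [3.8, 9.0, -0.9]
grip_width: 0.0002
```

```bash
sed -i 's|    d=p-AX; v=|    ld=np.array([rn[1],-rn[0]]); print("Feq",round((r*(F@rn)-.0075*(F@ld))/.064,2))\n    d=p-AX; v=|' h.py; python3 - <<'E'
from workcell import bot
from h import *
lev(bot.observe())
E
```

```text
t 5.05 lever 34.2 r 0.0612 yaw 115.8 lead 9.8 Fsq 8.32 Fax -5.07 Fz -0.9 Mz -0.051 pos [0.627  0.3933 0.1257]
Feq 8.56
shift per 2deg [-0.11002377 -0.16967007]
```

Emit:
{"fn": "servo_tool", "kwargs": {
  "rows": [
    [[-0.11,-0.172,0,0,0,2],[-0.11,-0.172,0,0,0,2]]
  ]
}}

```text
clock: 5.3
position: [0.625, 0.3901, 0.1258]
tool_rot: [3.139, -0.002, 1.951]
force: [4.3, 10.7, -1.8]
grip_width: 0.0001
```

```bash
python3 - <<'E'
from workcell import bot
from h import *
lev(bot.observe())
E
```

```text
t 5.3 lever 38.0 r 0.0612 yaw 111.8 lead 10.0 Fsq 9.25 Fax -6.82 Fz -1.83 Mz -0.085 pos [0.625  0.3901 0.1258]
Feq 9.64
shift per 2deg [-0.11065365 -0.16925859]
```

```bash
python3 - <<'E'
from workcell import bot
from h import *
for n in("scene","top"):
    f=bot.grab_frame(n); pickle.dump(f,open(f"pics/{n}3.pkl","wb"))
    crop(f,*(["s3c",220,130,380,290,4] if n=="scene" else ["t3c",230,90,370,210,5]))
lev(bot.observe())
E
```

```text
t 5.4 lever 38.1 r 0.0611 yaw 111.8 lead 10.0 Fsq 8.37 Fax -6.01 Fz -1.24 Mz -0.066 pos [0.6249 0.3901 0.1258]
Feq 8.69
shift per 2deg [-0.11034236 -0.16918406]
```

View pics/s3c.png

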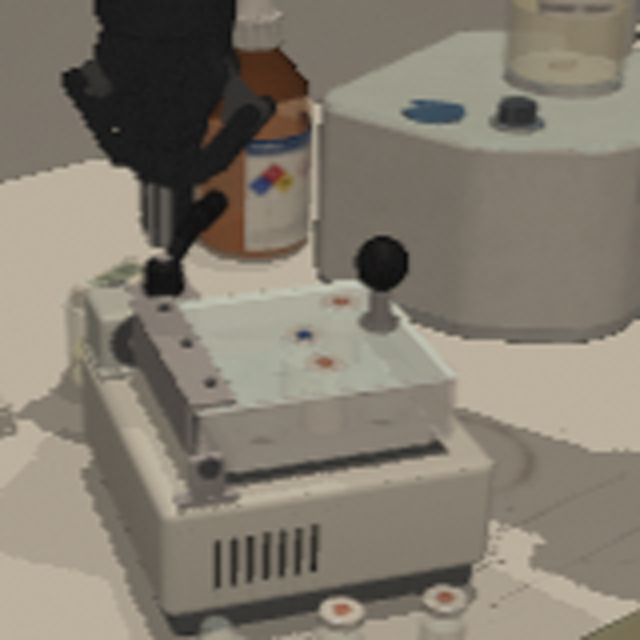

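View pics/t3c.png

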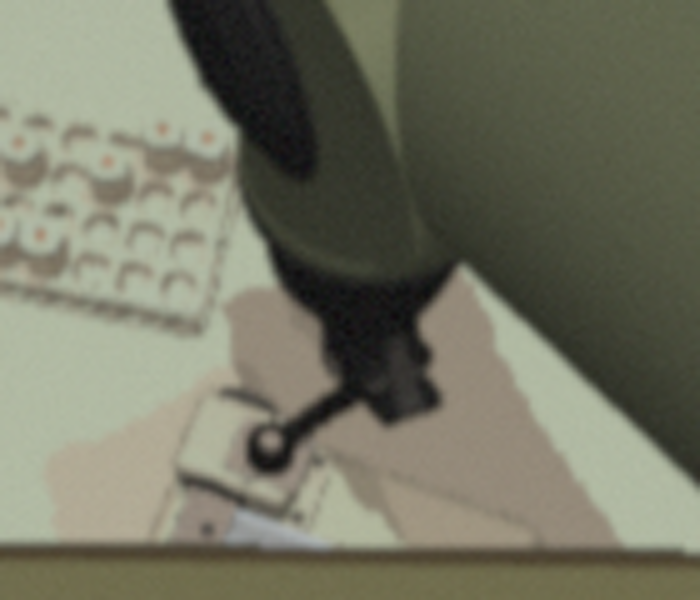

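Emit:
{"fn": "servo_tool", "kwargs": {
  "rows": [
    [[-0.09,-0.172,0,0,0,2],[-0.09,-0.172,0,0,0,2]]
  ]
}}

```text
clock: 5.65
position: [0.6227, 0.3874, 0.1258]
tool_rot: [3.138, -0.002, 1.881]
force: [5.3, 11.0, -1.9]
grip_width: 0.0002
```

```bash
python3 - <<'E'
from workcell import bot
from h import *
lev(bot.observe())
E
```

```text
t 5.65 lever 41.7 r 0.0607 yaw 107.8 lead 10.3 Fsq 9.87 Fax -7.21 Fz -1.87 Mz -0.024 pos [0.6227 0.3874 0.1258]
Feq 10.21
shift per 2deg [-0.11136799 -0.16746398]
```

Emit:
{"fn": "servo_tool", "kwargs": {
  "rows": [
    [[-0.09,-0.17,0,0,0,2],[-0.07,-0.13,0,0,0,1.5]]
  ]
}}

```text
clock: 5.9
position: [0.6205, 0.3851, 0.1259]
tool_rot: [3.138, -0.003, 1.82]
force: [7.4, 11.7, -1.1]
grip_width: 0.0
```

```bash
python3 - <<'E'
from workcell import bot
from h import *
lev(bot.observe())
E
```

```text
t 5.9 lever 45.0 r 0.0604 yaw 104.3 lead 10.5 Fsq 11.58 Fax -7.49 Fz -1.15 Mz -0.038 pos [0.6205 0.3851 0.1259]
Feq 11.8
shift per 2deg [-0.11182345 -0.16602917]
```

Emit:
{"fn": "servo_tool", "kwargs": {
  "rows": [
    [[0,1,0,0,0,0],[0,1.5,0,0,0,0],[0,0,-3,0,0,0],[0,0,-5,0,0,0],[0,0,-2,0,0,0]]
  ]
}}

```text
clock: 6.52
position: [0.6451, 0.389, 0.2283]
tool_rot: [3.139, -0.001, 1.821]
force: [0.0, 0.2, -0.9]
grip_width: 0.0003
```

```bash
python3 - <<'E'
from workcell import bot
from h import *
for n in("scene","top"):
    f=bot.grab_frame(n); pickle.dump(f,open(f"pics/{n}4.pkl","wb"))
    crop(f,*(["s4c",220,130,380,290,5] if n=="scene" else ["t4c",230,90,370,210,5]))
o=bot.observe();print(o)
f=load("scene4")
g=cv2.cvtColor(f["image"],cv2.COLOR_RGB2GRAY)
m=(g<45).astype(np.uint8); n,l,st,c=cv2.connectedComponentsWithStats(m)
for i in range(1,n):
    if st[i,4]>20 and 220<c[i,0]<380 and 150<c[i,1]<260: print(st[i],c[i],onz(f,*c[i],.165))
# left-side base line
pts=[]
for u in range(266,334):
    col=g[240:290,u].astype(int)
    gr=col[1:]-col[:-1]; k=gr.argmin(); pts.append((u,240.5+k,gr[k]))
pts=np.array(pts); q=np.polyfit(pts[:,0],pts[:,1],1)
for _ in range(5):
    ok=abs(np.polyval(q,pts[:,0])-pts[:,1])<1.2; q=np.polyfit(pts[ok,0],pts[ok,1],1)
print(ok.sum(),q)
a,b=onz(f,270,np.polyval(q,270),.012),onz(f,330,np.polyval(q,330),.012); print(a,b,np.degrees(np.arctan2(*(a-b)[[1,0]])))
E
```

```text
{'clock': 6.625, 'qpos': array([-0.75071595,  0.75837356,  0.24929769,  1.21299387, -0.18375665,
        1.18865012, -0.24905095]), 'qd': array([ 0.00070801,  0.034888  , -0.01279514,  0.04688847, -0.00277233,
       -0.03616646,  0.00638848]), 'joint_efforts': array([-3.35861910e-01, -1.16115217e+02,  1.07303444e+01, -4.07530475e+01,
        7.15681957e-02,  9.06753559e-01, -6.92754937e-02]), 'position': array([0.64498157, 0.38915204, 0.22767341]), 'tool_rot': array([ 3.13860161e+00, -8.36797256e-04,  1.82103871e+00]), 'force': array([ 0.20118121,  0.38533761, -0.32559721]), 'moment': array([ 0.00132689,  0.05478064, -0.04393608]), 'grip_width': 2.5696294191612035e-06}
[269 151   4   9  23] [270.39130435 155.91304348] [0.71742402 0.29744237 0.165     ]
[256 178  22  26 180] [266.18333333 190.97222222] [0.54691919 0.43327239 0.165     ]
[309 189  13  14 133] [315.11278195 195.42857143] [0.47135886 0.36885431 0.165     ]Traceback (most recent call last):
  File "<stdin>", line 19, in <module>
    raise TypeError("expected non-empty vector for x")
TypeError: expected non-empty vector for x
```

View pics/s4c.png

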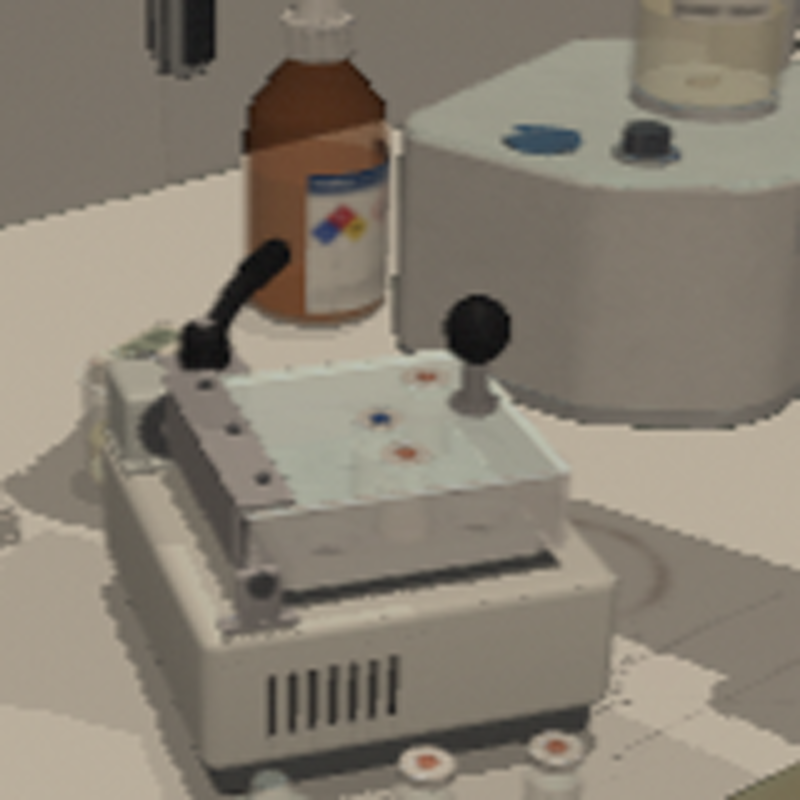

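View pics/t4c.png

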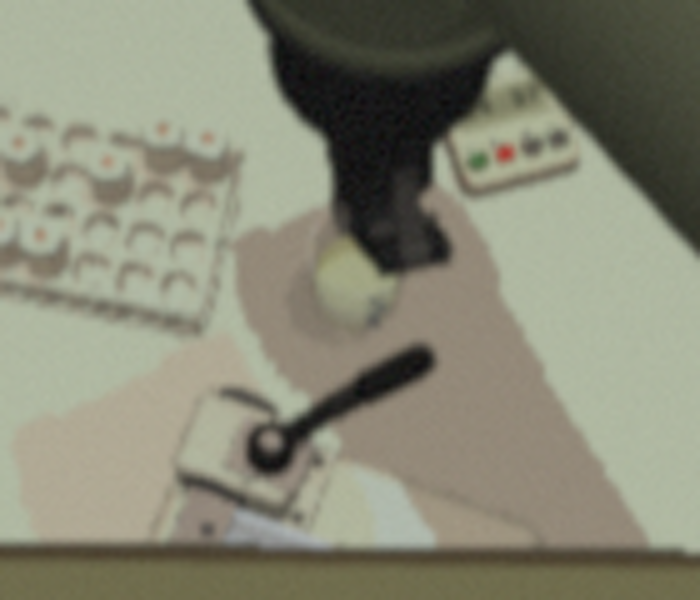

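```bash
python3 - <<'E'
from h import *
f=load("scene4")
k=lambda x,y:(220+x/5,130+y/5)
def dr(n,p,q,z):
    a,b=onz(f,*k(*p),z),onz(f,*k(*q),z); d=(a-b)[:2]; print(n,a[:2].round(4),b[:2].round(4),np.linalg.norm(d).round(4),np.degrees(np.arctan2(d[1],d[0])).round(1))
dr("base top edge",(212,768),(588,709),.012)
dr("lid left edge",(245,512),(568,472),.131)
dr("lid front edge",(568,472),(440,352),.131)
dr("screws",(263,478),(206,384),.137)
dr("dark strip",(290,597),(555,555),.087)
E
```

```text
base top edge [0.4687 0.5004] [0.4096 0.3537] 0.1581 68.0
lid left edge [0.4542 0.4942] [0.4063 0.3783] 0.1254 67.5
lid front edge [0.4063 0.3783] [0.5173 0.3461] 0.1155 163.8
screws [0.4623 0.48  ] [0.5405 0.4505] 0.0836 159.4
dark strip [0.4547 0.473 ] [0.4176 0.3708] 0.1088 70.0
```

Emit:
{"fn": "servo_tool", "kwargs": {
  "rows": [
    [[0,0,0,0,0,8.6],[0,0,0,0,0,8.6],[0,0,0,0,0,8.6],[0,0,0,0,0,8.5]]
  ],
  "grip": 0.45
}}

```text
clock: 7.12
position: [0.6436, 0.3886, 0.2236]
tool_rot: [-3.14, 0.002, 1.218]
force: [-0.3, -0.1, -0.3]
grip_width: 0.0622
```

Emit:
{"fn": "servo_tool", "kwargs": {
  "rows": [
    [[-1.4,-2.5,0,0,0,0],[-2.2,-4.5,0,0,0,0],[-2.2,-4.5,0,0,0,0],[-1.6,-3.3,0,0,0,0],[-0.4,-0.8,0,0,0,0]]
  ]
}}

```text
clock: 7.75
position: [0.4685, 0.3688, 0.2245]
tool_rot: [-3.14, 0.001, 1.224]
force: [1.1, -0.0, 0.4]
grip_width: 0.0618
```

```bash
python3 - <<'E'
from workcell import bot
from h import *
s=load("scene4"); print("stem base",onz(s,220+473/5,130+402/5,.131))
f=bot.grab_frame("scene"); pickle.dump(f,open("pics/scene5.pkl","wb")); crop(f,"s5c",220,130,380,290,4)
o=bot.observe(); print(o['clock'],o['position'],np.degrees(o['tool_rot']),o['grip_width'],o['force'],o['qpos'])
print(totool(o,np.array([.4714,.3689,.147])-o['position']))
E
```

```text
stem base [0.47284696 0.36696119 0.131     ]
7.8 [0.46881821 0.36885228 0.22465839] [-1.79935711e+02  6.98306120e-02  7.01431698e+01] 0.061854603648466636 [-0.07881298  1.19980733  1.34272305] [-1.05014656  0.5162735   0.41331752  1.70042375 -0.24193821  0.97721951
 -0.89483976]
[0.10164853 0.24992117 7.7654452 ]
```

View pics/s5c.png

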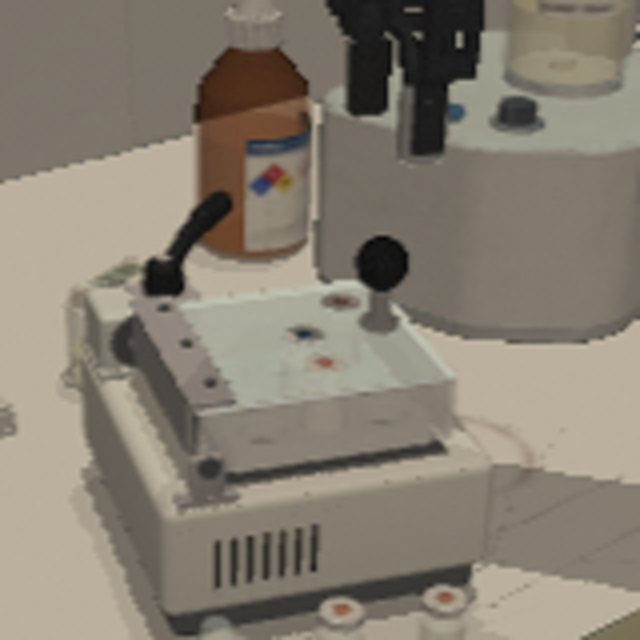

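Emit:
{"fn": "servo_tool", "kwargs": {
  "rows": [
    [[0.1,0.3,2,0,0,0],[0,0,3,0,0,0],[0,0,2,0,0,0],[0,0,0.7,0,0,0]]
  ]
}}

```text
clock: 8.3
position: [0.4743, 0.368, 0.1466]
tool_rot: [-3.141, 0.002, 1.222]
force: [-0.5, -1.0, 0.5]
grip_width: 0.0621
```

```bash
python3 - <<'E'
from workcell import bot
from h import *
f=bot.grab_frame("scene"); pickle.dump(f,open("pics/scene6.pkl","wb")); crop(f,"s6c",220,130,380,290,4)
o=bot.observe(); print(o['clock'],o['position'],np.degrees(o['tool_rot']),o['grip_width'],o['force'])
E
```

```text
8.35 [0.4742192  0.36812221 0.14657693] [-1.79975759e+02  1.20818393e-01  7.00397902e+01] 0.06202988071340789 [-0.13095208  0.47411638 -0.86099528]
```

View pics/s6c.png

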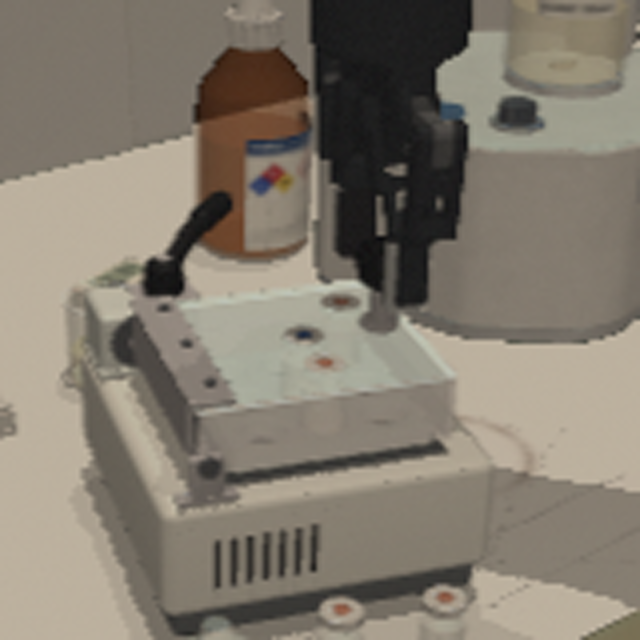

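Emit:
{"fn": "servo_tool", "kwargs": {
  "rows": [
    [[0,0,0,0,0,0],[0,0,0,0,0,0],[0,0,0,0,0,0],[0,0,0,0,0,0]]
  ],
  "grip": -1,
  "squeeze": 30
}}

```text
clock: 8.85
position: [0.4699, 0.371, 0.1487]
tool_rot: [-3.135, 0.001, 1.226]
force: [-26.8, 7.1, 10.3]
grip_width: 0.026
```

```bash
cat >> h.py <<'E'
def knobpath(th,yaw=70.,K=(0.4743,0.3681,0.1466)):
    """TCP displacement (hx forward-negative, z) when lid at th rad from shut pose"""
    h0=np.array([-.108,.060]); c,s=np.cos(th),np.sin(th)
    # coordinates (x to rear, z): forward u=-x
    u,n=.108,.060
    x=-(u*c-n*s); z=u*s+n*c
    return (x+.108)*100,(z-.060)*100
E
python3 - <<'E'
from workcell import bot
from h import *
o=bot.observe(); print(o['clock'],o['position'],np.degrees(o['tool_rot']),o['grip_width'],o['force'],o['moment'])
p=(0,0)
for d in range(0,66,5):
    q=knobpath(np.radians(d)); print(d,np.round(q,2),np.round(np.subtract(q,p),2)); p=q
E
```

```text
8.85 [0.46985024 0.37104592 0.14874567] [-1.79622865e+02  3.60040664e-02  7.02504134e+01] 0.026044105906773907 [-26.77918938   7.11049597  10.28298074] [ 1.34095041  5.51656555 -0.10885223]
0 [0. 0.] [0. 0.]
5 [0.56 0.92] [0.56 0.92]
10 [1.21 1.78] [0.64 0.87]
15 [1.92 2.59] [0.71 0.81]
20 [2.7  3.33] [0.78 0.74]
25 [3.55 4.  ] [0.84 0.67]
30 [4.45 4.6 ] [0.9  0.59]
35 [5.39 5.11] [0.95 0.51]
40 [6.38 5.54] [0.99 0.43]
45 [7.41 5.88] [1.02 0.34]
50 [8.45 6.13] [1.05 0.25]
55 [9.52 6.29] [1.07 0.16]
60 [10.6   6.35] [1.08 0.06]
65 [11.67  6.32] [ 1.08 -0.03]
```

Emit:
{"fn": "servo_tool", "kwargs": {
  "rows": [
    [[0,-0.3,0,0,0,0],[0,-0.25,0,0,0,0],[0,0,0,0,0,0]]
  ]
}}

```text
clock: 9.22
position: [0.4694, 0.3711, 0.149]
tool_rot: [3.141, -0.002, 1.223]
force: [2.2, 3.0, 0.0]
grip_width: 0.0261
```

```bash
python3 - <<'E'
from workcell import bot
from h import *
o=bot.observe(); print(o['clock'],o['position'],np.degrees(o['tool_rot']),o['grip_width'],o['force'],o['moment'],totool(o,o['force'])/100)
f=bot.grab_frame("scene"); pickle.dump(f,open("pics/scene7.pkl","wb")); crop(f,"s7c",220,130,380,290,4)
E
```

```text
9.225 [0.46936455 0.37114355 0.14895986] [ 1.79938452e+02 -9.48787965e-02  7.00842611e+01] 0.026137742445694844 [2.19755438 2.97149118 0.02712259] [ 0.68715619 -0.59034904 -0.21850182] [ 3.54239015  1.05394865 -0.02012445]
```

View pics/s7c.png

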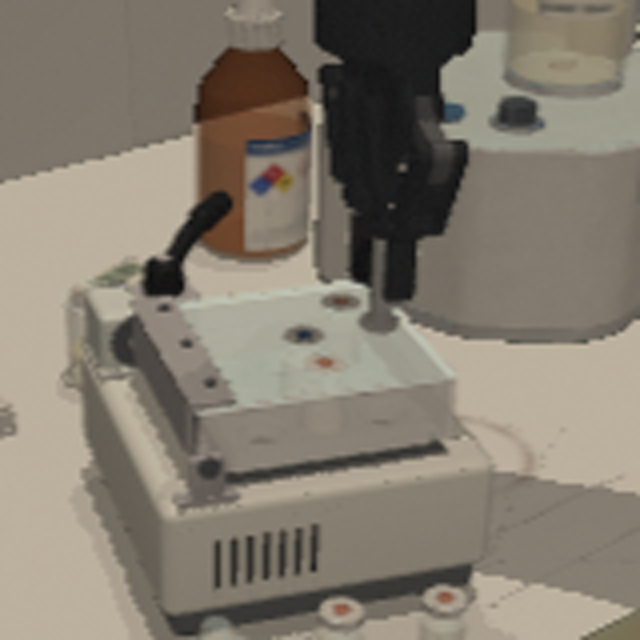

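Emit:
{"fn": "servo_tool", "kwargs": {
  "rows": [
    [[0.17,0,-0.28,0,0,0],[0.39,0,-0.64,0,0,0],[0.4,0,-0.58,0,0,0]]
  ]
}}

```text
clock: 9.65
position: [0.4722, 0.3797, 0.1635]
tool_rot: [3.141, 0.0, 1.223]
force: [3.7, 3.2, -7.3]
grip_width: 0.0262
```

```bash
python3 - <<'E'
from workcell import bot
from h import *
o=bot.observe(); print(o['clock'],o['position'],o['grip_width'],o['force'],totool(o,o['force'])/100)
E
```

```text
9.65 [0.47217486 0.37970757 0.16345298] 0.026194235501837897 [ 3.65381575  3.19313789 -7.32033604] [4.24857158 2.34690354 7.31952882]
```

Emit:
{"fn": "servo_tool", "kwargs": {
  "rows": [
    [[0.46,0,-0.56,0,0,0],[0.5,0,-0.53,0,0,0],[0.5,0,-0.5,0,0,0]]
  ]
}}

```text
clock: 10.02
position: [0.4772, 0.3936, 0.1797]
tool_rot: [3.141, -0.0, 1.223]
force: [3.4, -0.6, -2.9]
grip_width: 0.026
```

```bash
python3 - <<'E'
from workcell import bot
from h import *
o=bot.observe(); print(o['clock'],o['position'],o['grip_width'],o['force'],totool(o,o['force'])/100)
f=bot.grab_frame("scene"); pickle.dump(f,open("pics/scene8.pkl","wb")); crop(f,"s8c",220,130,380,290,4)
E
```

```text
10.025 [0.47724845 0.39363642 0.17966609] 0.025965080456788272 [ 3.35848767 -0.59330015 -2.93695867] [0.58595553 3.35906947 2.93776772]
```

View pics/s8c.png

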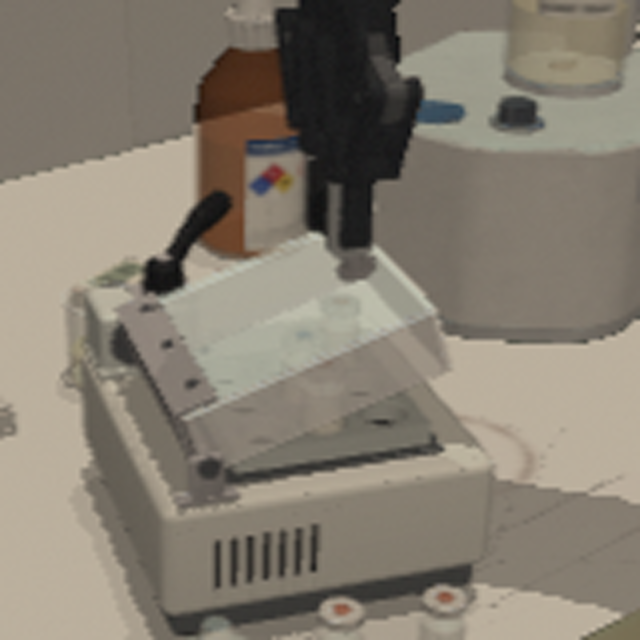

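Emit:
{"fn": "servo_tool", "kwargs": {
  "rows": [
    [[0.3,0,-0.28,0,0,0],[0.34,0,-0.28,0,0,0],[0.34,0,-0.28,0,0,0]]
  ]
}}

```text
clock: 10.45
position: [0.4808, 0.4025, 0.1877]
tool_rot: [3.141, 0.0, 1.223]
force: [7.4, -1.1, -6.3]
grip_width: 0.026
```

```bash
python3 - <<'E'
from workcell import bot
from h import *
o=bot.observe(); print(o['clock'],o['position'],o['grip_width'],o['force'],totool(o,o['force'])/100,o['moment'])
E
```

```text
10.45 [0.48077318 0.4025035  0.18766961] 0.02600333519198754 [ 7.40171902 -1.09776954 -6.33698873] [1.49232332 7.32866552 6.34126181] [-0.47271785 -1.18555033 -0.02062742]
```

Emit:
{"fn": "servo_tool", "kwargs": {
  "rows": [
    [[0,0,0,0,0,0],[0,0,0,0,0,0]]
  ]
}}

```text
clock: 10.7
position: [0.4808, 0.4026, 0.1877]
tool_rot: [3.141, -0.0, 1.223]
force: [5.5, -1.7, -3.2]
grip_width: 0.0257
```

```bash
python3 - <<'E'
from workcell import bot
from h import *
o=bot.observe(); print(o['clock'],o['position'],o['grip_width'],o['force'],totool(o,o['force'])/100,o['moment'])
d=(o['position']-np.array([.46936,.37114,.14896])); print(d, "rear",d[:2]@[.342,.94])
E
```

```text
10.7 [0.48080455 0.40263899 0.18774068] 0.025723041469676213 [ 5.47813562 -1.69942725 -3.16023687] [0.26769324 5.7269988  3.16463979] [-0.50011595 -1.09491401  0.07928909]
[0.01144455 0.03149899 0.03878068] rear 0.033523085136936664
```

Emit:
{"fn": "servo_tool", "kwargs": {
  "rows": [
    [[0,0.12,0,0,0,0],[0,0,0,0,0,0]]
  ]
}}

```text
clock: 10.95
position: [0.4809, 0.4024, 0.1876]
tool_rot: [-3.141, 0.0, 1.224]
force: [-3.6, -1.7, 0.0]
grip_width: 0.026
```

Emit:
{"fn": "servo_tool", "kwargs": {
  "rows": [
    [[0,0,0,0,0,0],[0,0,0,0,0,0],[0,0,0,0,0,0],[0,0,0,0,0,0]]
  ],
  "grip": 0.45
}}

```text
clock: 11.45
position: [0.4815, 0.4023, 0.1876]
tool_rot: [3.141, -0.0, 1.223]
force: [-0.2, 0.0, -0.3]
grip_width: 0.0622
```

```bash
python3 - <<'E'
from workcell import bot
from h import *
o=bot.observe(); print(o['clock'],o['position'],o['grip_width'],o['force'],o['moment'])
f=bot.grab_frame("scene"); pickle.dump(f,open("pics/scene9.pkl","wb")); crop(f,"s9c",220,130,380,290,4)
E
```

```text
11.45 [0.48148402 0.4022785  0.18764906] 0.062187651327742156 [-0.1886006   0.01321345 -0.33342237] [-0.02809743  0.00600054 -0.02883219]
```

View pics/s9c.png

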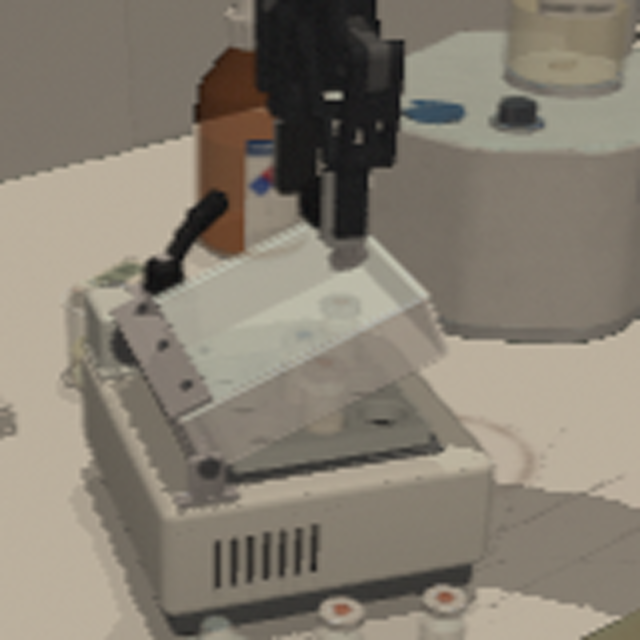

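Emit:
{"fn": "servo_tool", "kwargs": {
  "rows": [
    [[0,0,-0.5,0,0,0],[0,0,-1.0,0,0,0],[0,0,-2.0,0,0,0],[0,0,-2.0,0,0,0],[0,0,-1.0,0,0,0]]
  ]
}}

```text
clock: 12.12
position: [0.4818, 0.4024, 0.2542]
tool_rot: [3.141, -0.002, 1.223]
force: [0.1, -0.5, 0.0]
grip_width: 0.0618
```

```bash
python3 - <<'E'
from workcell import bot
from h import *
o=bot.observe(); print(o['clock'],o['position'],o['grip_width'],o['force'])
f=bot.grab_frame("scene"); pickle.dump(f,open("pics/scene10.pkl","wb")); crop(f,"s10c",220,130,380,290,4)
E
```

```text
12.125 [0.48179221 0.40238034 0.25419069] 0.06183202255013908 [ 0.11214679 -0.49552199  0.03158058]
```

Emit:
{"fn": "servo_tool", "kwargs": {
  "rows": [
    [[0,0,0,0,0,0],[0,0,0,0,0,0],[0,0,0,0,0,0],[0,0,0,0,0,0],[0,0,0,0,0,0]]
  ]
}}

```text
clock: 12.8
position: [0.4814, 0.4022, 0.2525]
tool_rot: [-3.142, 0.0, 1.223]
force: [-0.8, -0.5, 0.1]
grip_width: 0.0621
```

Emit:
{"fn": "servo_tool", "kwargs": {
  "rows": [
    [[0,0,0,0,0,0],[0,0,0,0,0,0],[0,0,0,0,0,0],[0,0,0,0,0,0],[0,0,0,0,0,0]]
  ]
}}

```text
clock: 13.42
position: [0.4814, 0.4022, 0.2526]
tool_rot: [-3.142, 0.0, 1.223]
force: [0.1, 0.6, 0.2]
grip_width: 0.062
```

Emit:
{"fn": "servo_tool", "kwargs": {
  "rows": [
    [[0,0,0,0,0,0],[0,0,0,0,0,0],[0,0,0,0,0,0],[0,0,0,0,0,0],[0,0,0,0,0,0]]
  ]
}}

```text
clock: 14.05
position: [0.4814, 0.4022, 0.2526]
tool_rot: [3.142, 0.0, 1.223]
force: [0.4, 0.6, 0.2]
grip_width: 0.0623
```

```bash
python3 - <<'E'
from workcell import bot
from h import *
f=bot.grab_frame("scene"); pickle.dump(f,open("pics/scene11.pkl","wb")); crop(f,"s11c",220,130,380,290,4)
o=bot.observe(); print(o['clock'],o['position'],o['grip_width'],o['force'])
def knob(n):
    f=load(n); g=cv2.cvtColor(f["image"],cv2.COLOR_RGB2GRAY)
    m=(g<45).astype(np.uint8); n,l,st,c=cv2.connectedComponentsWithStats(m)
    for i in range(1,n):
        if 90<st[i,4]<200 and 290<c[i,0]<330 and 150<c[i,1]<210: print(st[i],c[i])
knob("scene10");knob("scene11")
a=load("scene10")["image"].astype(int);b=load("scene11")["image"].astype(int)
print(abs(a-b)[180:240,250:335].max(),abs(a-b)[180:240,250:335].mean())
for th in (20,22,24,25,26,28):
    x,z=knobpath(np.radians(th)); h=np.array([np.cos(np.radians(68.5)),np.sin(np.radians(68.5))])
    print(th,proj(f,[*(np.array([.4695,.3711])+h*x/100),.165+z/100]))
E
```

```text
14.1 [0.48141984 0.40223107 0.25258256] 0.061697876549052906 [ 0.91699303  0.28259204 -0.46150199]
[295 174  13  14 140] [301.27857143 180.03571429]
[295 174  13  14 140] [301.21428571 180.03571429]
29 0.6144444444444445
20 [[302.34088385 181.64654609]]
22 [[300.74209016 180.47311888]]
24 [[299.08649261 179.35583894]]
25 [[298.23794714 178.81885297]]
26 [[297.3758799  178.29661511]]
28 [[295.61214864 177.29729686]]
```

View pics/s11c.png

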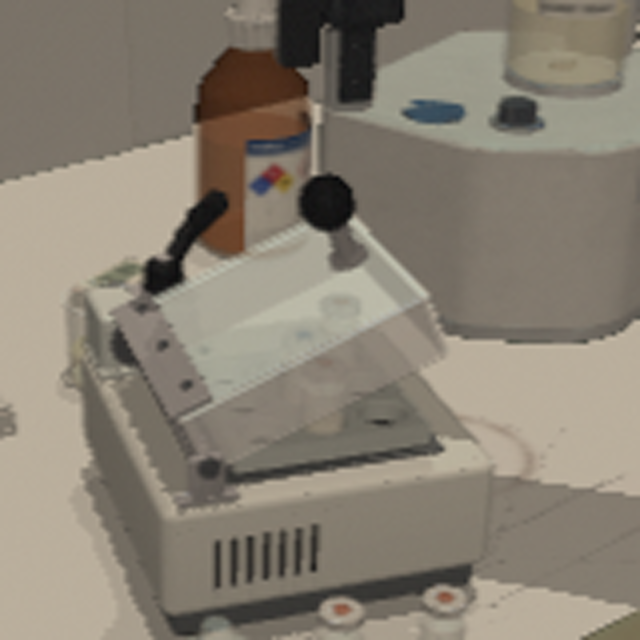

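```bash
python3 - <<'E'
from h import *
from scipy.optimize import least_squares
f=load("scene11"); P0=np.array([315.11,195.43]);P1=np.array([301.25,180.04])
for K in [(.4695,.3711),(.4714,.3689),(.4728,.367)]:
  for yw in (68,70):
    h=np.array([np.cos(np.radians(yw)),np.sin(np.radians(yw))]); 
    def p(th):
        x,z=knobpath(np.radians(th)); return proj(f,[*(np.array(K)+h*x/100),.165+z/100])[0]
    r=least_squares(lambda t:(p(t[0])-p(0))-(P1-P0),[22]); print(K,yw,r.x,r.fun,p(0))
E
```

```text
(0.4695, 0.3711) 68 [21.61256745] [-0.01461163  0.0203843 ] [314.88837765 196.01638907]
(0.4695, 0.3711) 70 [21.87457046] [-0.04803121  0.06823418] [314.88837765 196.01638907]
(0.4714, 0.3689) 68 [21.67096892] [-0.01300894  0.0181645 ] [315.0814979  195.42740378]
(0.4714, 0.3689) 70 [21.93355189] [-0.04611811  0.06557199] [315.0814979  195.42740378]
(0.4728, 0.367) 68 [21.71963185] [-0.01088654  0.01521093] [315.32872452 194.96135157]
(0.4728, 0.367) 70 [21.9828364] [-0.04372672  0.06221091] [315.32872452 194.96135157]
```

The lid holds: the knob stayed within 0.1 px over about 2 s, at (301.2,180.0). By the image it stands at only about 22°, because the pads slipped a little on the ball. I'll regrasp lower on the ball, bring it to 25° and let go again.

Emit:
{"fn": "servo_tool", "kwargs": {
  "rows": [
    [[-0.3,0.05,1,0,0,0],[0,0,2.5,0,0,0],[0,0,2.2,0,0,0],[0,0,1.3,0,0,0],[0,0,0,0,0,0]]
  ]
}}

```text
clock: 14.72
position: [0.4806, 0.3988, 0.1818]
tool_rot: [-3.141, 0.001, 1.223]
force: [-0.4, 1.1, 0.3]
grip_width: 0.062
```

Emit:
{"fn": "servo_tool", "kwargs": {
  "rows": [
    [[0,0,0,0,0,0],[0,0,0,0,0,0],[0,0,0,0,0,0],[0,0,0,0,0,0]]
  ],
  "grip": -1,
  "squeeze": 40
}}

```text
clock: 15.22
position: [0.4796, 0.3993, 0.1831]
tool_rot: [-3.14, 0.001, 1.224]
force: [-10.3, -2.7, 6.8]
grip_width: 0.0258
```

```bash
python3 - <<'E'
from workcell import bot
from h import *
o=bot.observe(); print(o['clock'],o['position'],o['grip_width'],o['force'],totool(o,o['force'])/100,o['moment'])
E
```

```text
15.225 [0.47963637 0.39934887 0.18306141] 0.025816757436951037 [-10.31231482  -2.6962285    6.79474673] [-6.04663931 -8.79507859 -6.77250426] [-0.52204032  2.15387271  0.093737  ]
```

Emit:
{"fn": "servo_tool", "kwargs": {
  "rows": [
    [[0.1,-0.15,-0.1,0,0,0],[0.22,0.0,-0.18,0,0,0],[0.22,0.0,-0.18,0,0,0],[0.17,0,-0.13,0,0,0],[0,0,0,0,0,0]]
  ]
}}

```text
clock: 15.85
position: [0.482, 0.406, 0.1885]
tool_rot: [3.142, 0.001, 1.223]
force: [-0.5, -5.6, -0.4]
grip_width: 0.0257
```

Emit:
{"fn": "servo_tool", "kwargs": {
  "rows": [
    [[0,0,0,0,0,0],[0,0,0,0,0,0],[0,0,0,0,0,0],[0,0,0,0,0,0]]
  ],
  "grip": 0.45
}}

```text
clock: 16.35
position: [0.4819, 0.4066, 0.1885]
tool_rot: [3.142, -0.0, 1.223]
force: [0.1, 0.5, -0.5]
grip_width: 0.0619
```

Emit:
{"fn": "servo_tool", "kwargs": {
  "rows": [
    [[0,0,-0.5,0,0,0],[0,0,-1.0,0,0,0],[0,0,-2.0,0,0,0],[0,0,-2.0,0,0,0],[0,0,-1.0,0,0,0]]
  ]
}}

```text
clock: 16.98
position: [0.4822, 0.4066, 0.2551]
tool_rot: [3.141, -0.001, 1.223]
force: [0.3, -1.1, -1.1]
grip_width: 0.0615
```

```bash
cat >> h.py <<'E'
from scipy.optimize import least_squares
def lidang(f):
    g=cv2.cvtColor(f["image"],cv2.COLOR_RGB2GRAY)
    m=(g<45).astype(np.uint8); n,l,st,c=cv2.connectedComponentsWithStats(m)
    h=np.array([np.cos(np.radians(69)),np.sin(np.radians(69))]); P0=np.array([315.11,195.43])
    def p(th):
        x,z=knobpath(np.radians(th)); return proj(f,[*(np.array([.4706,.3698])+h*x/100),.165+z/100])[0]
    for i in range(1,n):
        if 90<st[i,4]<220 and 255<c[i,0]<330 and 140<c[i,1]<210:
            r=least_squares(lambda t:(p(t[0])-p(0))-(c[i]-P0),[30]); print(st[i],c[i],"lid deg",r.x,r.fun)
E
python3 - <<'E'
from workcell import bot
from h import *
f=bot.grab_frame("scene"); pickle.dump(f,open("pics/scene12.pkl","wb")); lidang(f)
o=bot.observe(); print(o['clock'],o['position'],o['grip_width'],o['force'])
E
```

```text
[296 174  13  14 143] [302.16783217 180.74825175] lid deg [20.60248111] [-0.01242709  0.01666551]
[256 178  21  25 158] [266.07594937 189.88607595] lid deg [57.64914832] [ -0.85110015 -19.78718848]
17.025 [0.48237342 0.40677725 0.25572317] 0.0618103358832824 [-0.2679662   0.60690047  1.83517619]
```

Emit:
{"fn": "servo_tool", "kwargs": {
  "rows": [
    [[0,0,0,0,0,0],[0,0,0,0,0,0],[0,0,0,0,0,0],[0,0,0,0,0,0],[0,0,0,0,0,0]]
  ]
}}

```text
clock: 17.65
position: [0.4819, 0.4064, 0.2534]
tool_rot: [-3.142, 0.0, 1.223]
force: [-0.4, 0.3, 0.1]
grip_width: 0.0617
```

```bash
python3 - <<'E'
from workcell import bot
from h import *
f=bot.grab_frame("scene"); pickle.dump(f,open("pics/scene13.pkl","wb")); lidang(f); crop(f,"s13c",220,110,380,270,4)
lidang(load("scene8"))
E
```

```text
[296 174  13  14 143] [302.16783217 180.74825175] lid deg [20.60248111] [-0.01242709  0.01666551]
[256 178  21  25 156] [266.03846154 189.94230769] lid deg [57.69931785] [ -0.87033454 -19.84095498]
[256 178  22  25 165] [266.32727273 190.09090909] lid deg [57.34276894] [ -0.75617465 -20.00602008]
```

View pics/s13c.png

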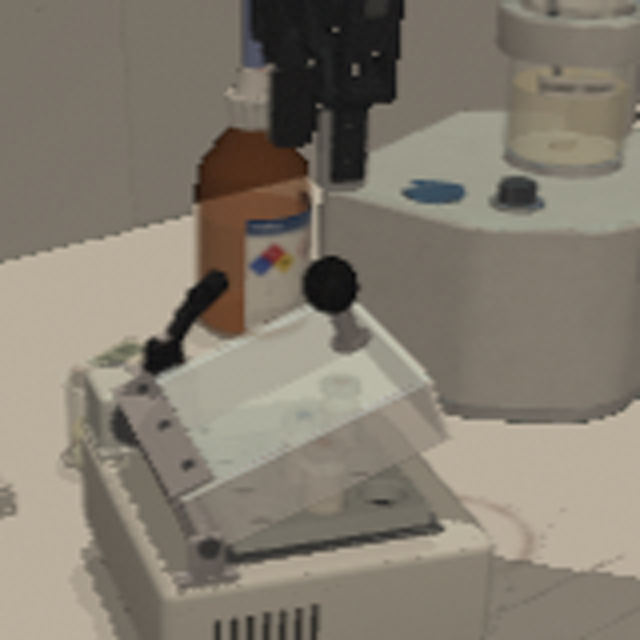

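Emit:
{"fn": "servo_tool", "kwargs": {
  "rows": [
    [[-1.0,0,1,0,0,0],[0,0,2.5,0,0,0],[0,0,2.5,0,0,0],[0,0,1.6,0,0,0],[0,0,0.3,0,0,0]]
  ]
}}

```text
clock: 18.32
position: [0.4781, 0.3964, 0.1735]
tool_rot: [-3.141, 0.001, 1.223]
force: [0.6, -0.1, 0.8]
grip_width: 0.0619
```

Emit:
{"fn": "servo_tool", "kwargs": {
  "rows": [
    [[0,0,0,0,0,0],[0,0,0,0,0,0],[0,0,0,0,0,0],[0,0,0,0,0,0]]
  ],
  "grip": -1,
  "squeeze": 40
}}

```text
clock: 18.82
position: [0.4785, 0.3968, 0.175]
tool_rot: [3.141, 0.0, 1.223]
force: [-1.9, -4.3, 7.2]
grip_width: 0.0261
```

```bash
python3 - <<'E'
from workcell import bot
from h import *
o=bot.observe(); print(o['clock'],o['position'],o['grip_width'],o['force'],totool(o,o['force'])/100,o['moment'])
f=bot.grab_frame("scene"); pickle.dump(f,open("pics/scene14.pkl","wb")); crop(f,"s14c",220,110,380,270,4)
E
```

```text
18.825 [0.47853699 0.39675027 0.17496945] 0.026071236905945077 [-1.8648414  -4.32219798  7.1896882 ] [-4.69924526 -0.28026271 -7.18951959] [-0.7700314   0.51297408 -0.03635748]
```

View pics/s14c.png

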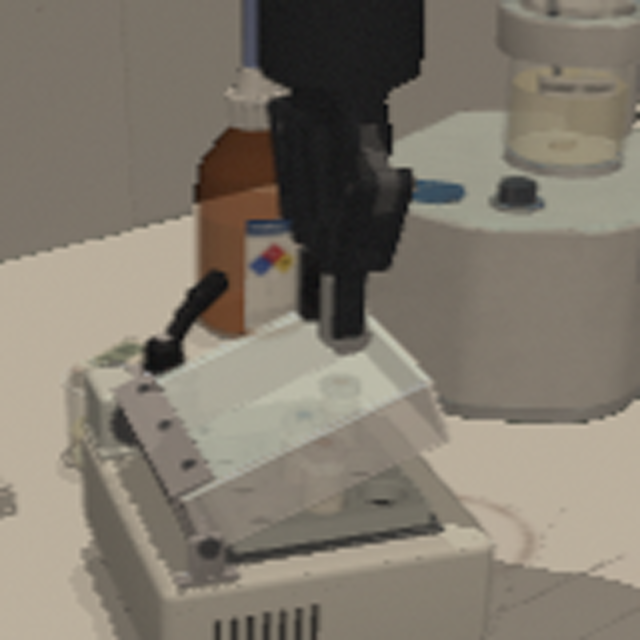

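Emit:
{"fn": "servo_tool", "kwargs": {
  "rows": [
    [[0.2,0,-0.2,0,0,0],[0.2,0,-0.2,0,0,0],[0.2,0.01,-0.18,0,0,0],[0.2,0.01,-0.17,0,0,0]]
  ]
}}

```text
clock: 19.38
position: [0.4814, 0.4045, 0.1817]
tool_rot: [3.142, 0.0, 1.223]
force: [3.2, 0.0, -11.6]
grip_width: 0.0258
```

```bash
python3 - <<'E'
from workcell import bot
from h import *
o=bot.observe(); print(o['clock'],o['position'],o['grip_width'],o['force'],totool(o,o['force'])/100,o['moment'])
E
```

```text
19.375 [0.48143667 0.40451249 0.18165558] 0.02575829398664606 [  3.20339798   0.02619675 -11.64295687] [ 1.12098339  3.00240662 11.64258736] [-0.08977277 -0.73639066 -0.02253797]
```

Emit:
{"fn": "servo_tool", "kwargs": {
  "rows": [
    [[0.22,0.01,-0.17,0,0,0],[0.22,0.01,-0.17,0,0,0]]
  ]
}}

```text
clock: 19.62
position: [0.4831, 0.4092, 0.1855]
tool_rot: [-3.142, -0.001, 1.224]
force: [4.5, 3.7, -11.5]
grip_width: 0.0258
```

```bash
python3 - <<'E'
from workcell import bot
from h import *
o=bot.observe(); print(o['clock'],o['position'],o['grip_width'],o['force'],totool(o,o['force'])/100,o['moment'])
f=bot.grab_frame("scene"); pickle.dump(f,open("pics/scene15.pkl","wb")); crop(f,"s15c",220,110,380,270,4)
E
```

```text
19.625 [0.48310992 0.40915473 0.18548028] 0.025785482436878924 [  4.50374508   3.66975362 -11.4759719 ] [ 4.9765068   2.98679492 11.47877078] [ 0.67349255 -0.83009584 -0.06617588]
```

View pics/s15c.png

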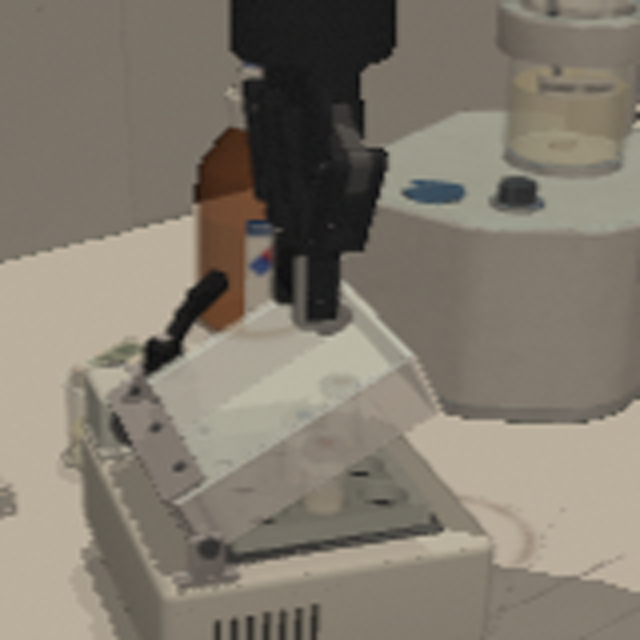

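Emit:
{"fn": "servo_tool", "kwargs": {
  "rows": [
    [[0,0,0,0,0,0],[0,0,0,0,0,0],[0,0,0,0,0,0],[0,0,0,0,0,0]]
  ],
  "grip": 0.45
}}

```text
clock: 20.18
position: [0.4831, 0.4086, 0.1855]
tool_rot: [-3.142, -0.0, 1.223]
force: [0.6, 0.6, 0.3]
grip_width: 0.062
```

Emit:
{"fn": "servo_tool", "kwargs": {
  "rows": [
    [[0,0,-0.5,0,0,0],[0,0,-1.5,0,0,0],[0,0,-2.0,0,0,0],[0,0,-2.0,0,0,0],[0,0,-1.0,0,0,0]]
  ]
}}

```text
clock: 20.8
position: [0.4835, 0.4087, 0.2573]
tool_rot: [3.141, -0.002, 1.223]
force: [0.6, -0.7, 1.1]
grip_width: 0.0619
```

```bash
python3 - <<'E'
from workcell import bot
from h import *
f=bot.grab_frame("scene"); pickle.dump(f,open("pics/scene16.pkl","wb")); lidang(f)
o=bot.observe(); print(o['clock'],o['position'],o['grip_width'],o['force'])
E
```

```text
[289 170  14  14 147] [295.7414966  176.58503401] lid deg [28.26582027] [-0.04655322  0.08727056]
[256 178  21  25 149] [266.40268456 189.08053691] lid deg [57.20228294] [ -0.67290545 -19.00145972]
20.85 [0.48362887 0.4088877  0.25790016] 0.06205400188571215 [-0.33001142 -0.36111251  1.40817987]
```

Emit:
{"fn": "servo_tool", "kwargs": {
  "rows": [
    [[0,0,0,0,0,0],[0,0,0,0,0,0],[0,0,0,0,0,0],[0,0,0,0,0,0],[0,0,0,0,0,0]]
  ]
}}

```text
clock: 21.48
position: [0.4831, 0.4085, 0.2553]
tool_rot: [-3.142, 0.0, 1.223]
force: [-0.1, 0.3, -0.5]
grip_width: 0.062
```

Emit:
{"fn": "servo_tool", "kwargs": {
  "rows": [
    [[0,0,0,0,0,0],[0,0,0,0,0,0],[0,0,0,0,0,0],[0,0,0,0,0,0],[0,0,0,0,0,0]]
  ]
}}

```text
clock: 22.1
position: [0.4831, 0.4085, 0.2554]
tool_rot: [3.142, 0.0, 1.223]
force: [0.1, -0.4, 0.1]
grip_width: 0.0617
```

Emit:
{"fn": "servo_tool", "kwargs": {
  "rows": [
    [[0,0,0,0,0,0],[0,0,0,0,0,0],[0,0,0,0,0,0],[0,0,0,0,0,0],[0,0,0,0,0,0]]
  ]
}}

```text
clock: 22.72
position: [0.4831, 0.4085, 0.2554]
tool_rot: [-3.142, 0.0, 1.223]
force: [-0.4, -0.2, 0.6]
grip_width: 0.062
```

```bash
python3 - <<'E'
from workcell import bot
from h import *
f=bot.grab_frame("scene"); pickle.dump(f,open("pics/scene17.pkl","wb")); lidang(f); crop(f,"s17c",220,110,380,270,4)
o=bot.observe(); print(o['clock'],o['position'],o['grip_width'],o['force'])
E
```

```text
[289 170  14  14 147] [295.7414966  176.58503401] lid deg [28.26582027] [-0.04655322  0.08727056]
[256 178  21  25 149] [266.40268456 189.08053691] lid deg [57.20228294] [ -0.67290545 -19.00145972]
22.775 [0.48309566 0.40850914 0.25539593] 0.06197079478545914 [-0.03913633  0.37680793  0.24830241]
```

View pics/s17c.png

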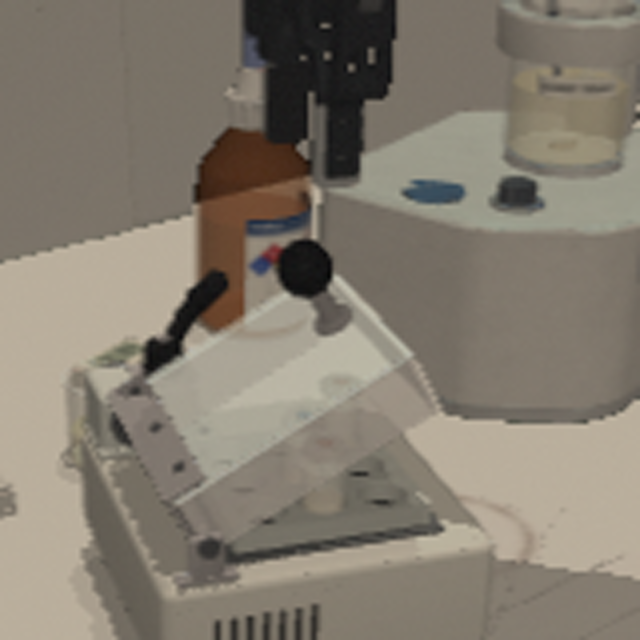

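Emit:
{"fn": "servo_tool", "kwargs": {
  "rows": [
    [[0,0,1.5,0,0,0],[0,0,2.5,0,0,0],[0,0,2.2,0,0,0],[0,0,0.9,0,0,0],[0,0,0,0,0,0]]
  ]
}}

```text
clock: 23.4
position: [0.483, 0.4084, 0.1838]
tool_rot: [-3.141, 0.001, 1.223]
force: [-0.2, 0.4, 0.2]
grip_width: 0.0621
```

Emit:
{"fn": "servo_tool", "kwargs": {
  "rows": [
    [[0,0,0,0,0,0],[0,0,0,0,0,0],[0,0,0,0,0,0],[0,0,0,0,0,0]]
  ],
  "grip": -1,
  "squeeze": 40
}}

```text
clock: 23.9
position: [0.483, 0.4086, 0.1851]
tool_rot: [-3.141, -0.0, 1.223]
force: [-3.5, -1.9, 5.0]
grip_width: 0.0256
```

```bash
python3 - <<'E'
from workcell import bot
from h import *
o=bot.observe(); print(o['clock'],o['position'],o['grip_width'],o['force'],totool(o,o['force'])/100,o['moment'])
f=bot.grab_frame("scene"); pickle.dump(f,open("pics/scene18.pkl","wb")); crop(f,"s18c",220,110,380,270,4)
E
```

```text
23.9 [0.48297247 0.40861768 0.18511374] 0.025608638538956997 [-3.52430663 -1.9237635   4.95947163] [-3.00648778 -2.65973643 -4.96032211] [-0.27276524  0.68460542  0.06915377]
```

View pics/s18c.png

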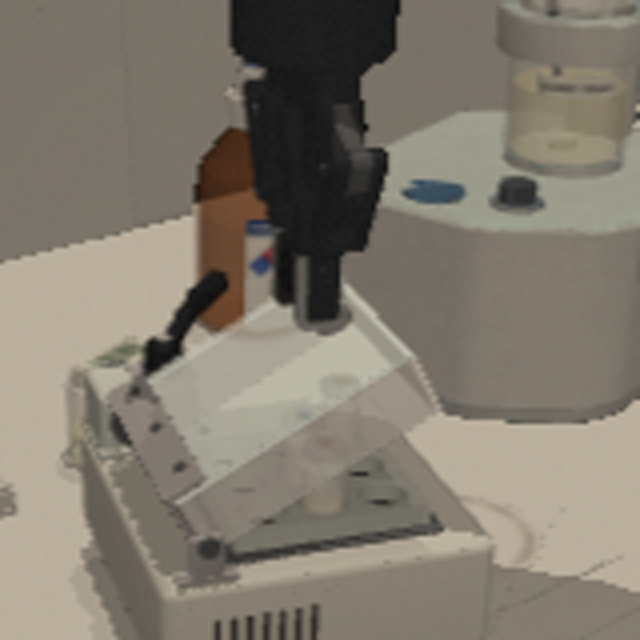

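Emit:
{"fn": "servo_tool", "kwargs": {
  "rows": [
    [[-0.18,-0.02,0.13,0,0,0],[-0.18,-0.02,0.13,0,0,0],[-0.15,0,0.1,0,0,0],[0,0,0,0,0,0]]
  ]
}}

```text
clock: 24.45
position: [0.4812, 0.4041, 0.1818]
tool_rot: [3.141, -0.001, 1.223]
force: [-1.5, -0.7, 8.4]
grip_width: 0.026
```

Emit:
{"fn": "servo_tool", "kwargs": {
  "rows": [
    [[0,0,0,0,0,0],[0,0,0,0,0,0],[0,0,0,0,0,0],[0,0,0,0,0,0]]
  ],
  "grip": 0.45
}}

```text
clock: 24.95
position: [0.481, 0.4038, 0.1808]
tool_rot: [3.142, 0.0, 1.223]
force: [0.4, -0.1, 0.1]
grip_width: 0.062
```

Emit:
{"fn": "servo_tool", "kwargs": {
  "rows": [
    [[0,0,-0.5,0,0,0],[0,0,-1.5,0,0,0],[0,0,-2.0,0,0,0],[0,0,-2.0,0,0,0],[0,0,-1.0,0,0,0]]
  ]
}}

```text
clock: 25.58
position: [0.4813, 0.4041, 0.2527]
tool_rot: [3.141, -0.002, 1.223]
force: [-0.3, 0.1, 0.6]
grip_width: 0.062
```

```bash
python3 - <<'E'
from workcell import bot
from h import *
f=bot.grab_frame("scene"); pickle.dump(f,open("pics/scene19.pkl","wb")); lidang(f)
o=bot.observe(); print(o['clock'],o['position'],o['grip_width'],o['force'])
E
```

```text
[290 170  13  14 146] [295.92465753 176.67123288] lid deg [28.06663473] [-0.05188739  0.09637218]
[256 178  21  25 145] [266.42068966 189.06896552] lid deg [57.17947385] [ -0.66515259 -18.99079592]
25.625 [0.48151422 0.40424478 0.25328392] 0.06216805000366773 [-0.04692661  0.94667383  1.54379348]
```

Emit:
{"fn": "servo_tool", "kwargs": {
  "rows": [
    [[0,0,0,0,0,0],[0,0,0,0,0,0],[0,0,0,0,0,0],[0,0,0,0,0,0],[0,0,0,0,0,0]]
  ]
}}

```text
clock: 26.25
position: [0.481, 0.4038, 0.2507]
tool_rot: [-3.142, 0.0, 1.223]
force: [-0.2, 0.7, 0.4]
grip_width: 0.0621
```

Emit:
{"fn": "servo_tool", "kwargs": {
  "rows": [
    [[0,0,0,0,0,0],[0,0,0,0,0,0],[0,0,0,0,0,0],[0,0,0,0,0,0],[0,0,0,0,0,0]]
  ]
}}

```text
clock: 26.88
position: [0.481, 0.4039, 0.2508]
tool_rot: [3.142, -0.0, 1.223]
force: [-0.4, -0.6, 0.1]
grip_width: 0.062
```

Emit:
{"fn": "servo_tool", "kwargs": {
  "rows": [
    [[0,0,0,0,0,0],[0,0,0,0,0,0],[0,0,0,0,0,0],[0,0,0,0,0,0],[0,0,0,0,0,0]]
  ]
}}

```text
clock: 27.5
position: [0.481, 0.4039, 0.2508]
tool_rot: [3.142, -0.0, 1.223]
force: [0.1, 0.5, -0.6]
grip_width: 0.0619
```

```bash
python3 - <<'E'
from workcell import bot
from h import *
f=bot.grab_frame("scene"); pickle.dump(f,open("pics/scene20.pkl","wb")); lidang(f)
o=bot.observe(); print(o['clock'],o['position'],o['grip_width'],o['force'])
E
```

```text
[290 170  13  14 145] [295.88965517 176.64137931] lid deg [28.11094609] [-0.05640122  0.10497189]
[256 178  21  25 146] [266.39726027 189.06164384] lid deg [57.20817575] [ -0.67413606 -18.98233053]
27.55 [0.48098817 0.40384455 0.25078296] 0.06197192591527291 [-0.49708099 -0.60683135  0.57089655]
```

The lid didn't move when I tried to lower it; the pads slid on the ball. So it stands freely at about 28°. Across the three releases it has held still at about 22°, 21° and 28°. I'll take that as the hold check passed and regrasp with more squeeze for the lift to 60°.

Emit:
{"fn": "servo_tool", "kwargs": {
  "rows": [
    [[0.5,0,1.5,0,0,0],[0,0,2.5,0,0,0],[0,0,2.0,0,0,0],[0,0,0.9,0,0,0],[0,0,0,0,0,0]]
  ]
}}

```text
clock: 28.18
position: [0.4825, 0.4085, 0.1811]
tool_rot: [-3.141, 0.001, 1.223]
force: [0.1, 0.1, 0.3]
grip_width: 0.062
```

Emit:
{"fn": "servo_tool", "kwargs": {
  "rows": [
    [[0,0,0,0,0,0],[0,0,0,0,0,0],[0,0,0,0,0,0],[0,0,0,0,0,0]]
  ],
  "grip": -1,
  "squeeze": 75
}}

```text
clock: 28.68
position: [0.4829, 0.4085, 0.1826]
tool_rot: [3.141, -0.001, 1.223]
force: [-0.5, -1.5, 5.1]
grip_width: 0.0249
```

```bash
python3 - <<'E'
from workcell import bot
from h import *
o=bot.observe(); print(o['clock'],o['position'],o['grip_width'],o['force'],totool(o,o['force'])/100,o['moment'])
p=knobpath(np.radians(28))
for d in range(32,66,4):
    q=knobpath(np.radians(d)); print(d,np.round(np.subtract(q,p),2)); p=q
E
```

```text
28.675 [0.48290503 0.40853542 0.18256744] 0.024858755941305172 [-0.47517675 -1.51431308  5.11605538] [-1.5821538   0.07090591 -5.11710088] [-0.38637655  0.19805851 -0.06184942]
32 [0.74 0.44]
36 [0.77 0.39]
40 [0.79 0.34]
44 [0.82 0.28]
48 [0.83 0.22]
52 [0.85 0.16]
56 [0.86 0.1 ]
60 [0.86 0.04]
64 [ 0.86 -0.02]
```

Emit:
{"fn": "servo_tool", "kwargs": {
  "rows": [
    [[0.5,0.01,-0.45,0,0,0],[0.75,0.02,-0.42,0,0,0],[0.78,0.02,-0.36,0,0,0],[0.6,0.01,-0.24,0,0,0]]
  ]
}}

```text
clock: 29.18
position: [0.4921, 0.433, 0.1966]
tool_rot: [-3.141, 0.001, 1.223]
force: [-2.8, -5.2, -4.4]
grip_width: 0.0253
```

```bash
python3 - <<'E'
from workcell import bot
from h import *
o=bot.observe(); print(o['clock'],o['position'],o['grip_width'],o['force'],totool(o,o['force'])/100,o['moment'])
E
```

```text
29.175 [0.49206061 0.4330258  0.19658869] 0.02533939570627764 [-2.84365672 -5.15572697 -4.38356362] [-5.81036833 -0.91600216  4.39136586] [-1.43975408  0.50362824  0.28114855]
```

Emit:
{"fn": "servo_tool", "kwargs": {
  "rows": [
    [[0.65,0.02,-0.25,0,0,0],[0.81,0.02,-0.25,0,0,0],[0.83,0.02,-0.2,0,0,0],[0.6,0.01,-0.12,0,0,0]]
  ]
}}

```text
clock: 29.68
position: [0.5022, 0.4608, 0.2044]
tool_rot: [-3.14, 0.0, 1.223]
force: [-3.8, -0.5, -7.8]
grip_width: 0.0251
```

```bash
python3 - <<'E'
from workcell import bot
from h import *
o=bot.observe(); print(o['clock'],o['position'],o['grip_width'],o['force'],totool(o,o['force'])/100,o['moment'])
f=bot.grab_frame("scene"); pickle.dump(f,open("pics/scene21.pkl","wb")); crop(f,"s21c",220,110,380,270,4)
E
```

```text
29.675 [0.50218707 0.46082206 0.20440293] 0.025149833415848675 [-3.75958923 -0.45106037 -7.81667407] [-1.7012908  -3.3721494   7.82129006] [-0.47846984  0.69278484  0.78193235]
```

View pics/s21c.png

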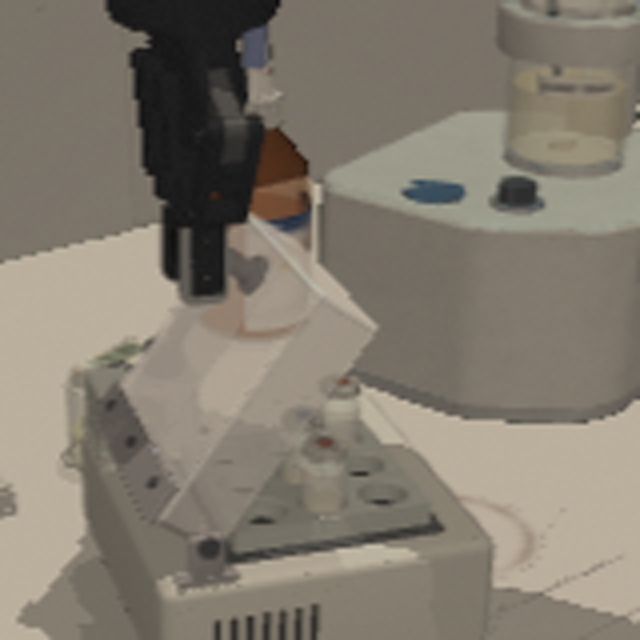

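Emit:
{"fn": "servo_tool", "kwargs": {
  "rows": [
    [[0.4,-0.02,-0.05,0,0,0],[0.4,-0.02,-0.03,0,0,0],[0.3,-0.01,0,0,0,0],[0,0,0,0,0,0]]
  ]
}}

```text
clock: 30.22
position: [0.5059, 0.4707, 0.2056]
tool_rot: [-3.141, 0.0, 1.224]
force: [-5.7, -1.4, -5.8]
grip_width: 0.0245
```

```bash
python3 - <<'E'
from workcell import bot
from h import *
o=bot.observe(); print(o['clock'],o['position'],o['grip_width'],o['force'],totool(o,o['force'])/100,o['moment'])
E
```

```text
30.225 [0.5058875  0.47067493 0.20556095] 0.024463642044927163 [-5.68986857 -1.37213372 -5.78731129] [-3.22484498 -4.8831341   5.78841113] [-0.35968662  1.09627878  0.67745101]
```

Emit:
{"fn": "servo_tool", "kwargs": {
  "rows": [
    [[0,0,0,0,0,0],[0,0,0,0,0,0],[0,0,0,0,0,0],[0,0,0,0,0,0]]
  ],
  "grip": 0.45
}}

```text
clock: 30.72
position: [0.5062, 0.4706, 0.2057]
tool_rot: [3.141, -0.0, 1.223]
force: [-0.1, 0.1, 0.3]
grip_width: 0.0621
```

Emit:
{"fn": "servo_tool", "kwargs": {
  "rows": [
    [[0,0,-0.8,0,0,0],[0,0,-2,0,0,0],[0,0,-3.0,0,0,0],[0,0,-3.0,0,0,0],[0,0,-1.5,0,0,0]]
  ]
}}

```text
clock: 31.35
position: [0.5064, 0.4707, 0.3106]
tool_rot: [3.141, -0.002, 1.223]
force: [-0.6, -0.5, 0.7]
grip_width: 0.0618
```

```bash
python3 - <<'E'
from workcell import bot
from h import *
f=bot.grab_frame("scene"); pickle.dump(f,open("pics/scene22.pkl","wb")); lidang(f); crop(f,"s22c",200,110,380,270,4)
o=bot.observe(); print(o['clock'],o['position'],o['grip_width'],o['force'])
E
```

```text
[263 163  14  15 158] [269.64556962 170.00632911] lid deg [53.7181967] [-0.00122339  0.05041741]
31.4 [0.50658644 0.47091661 0.31161912] 0.06182453424978996 [-0.8314658  -0.3833547   1.52216712]
```

View pics/s22c.png

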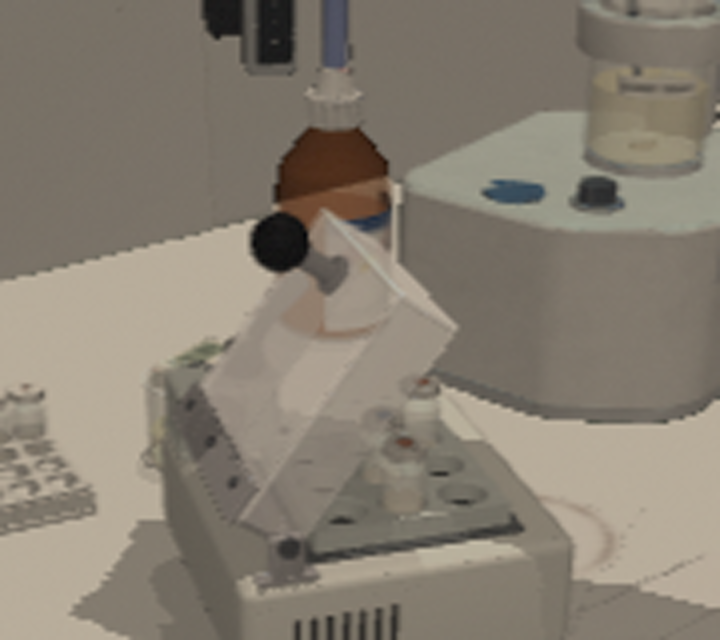

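Emit:
{"fn": "servo_tool", "kwargs": {
  "rows": [
    [[-1.6,0,1,0,0,0],[0,0,3,0,0,0],[0,0,3.2,0,0,0],[0,0,2.2,0,0,0],[0,0,1.1,0,0,0]]
  ]
}}

```text
clock: 32.02
position: [0.5, 0.4551, 0.2017]
tool_rot: [-3.141, 0.002, 1.223]
force: [0.3, 0.4, 0.1]
grip_width: 0.0621
```

Emit:
{"fn": "servo_tool", "kwargs": {
  "rows": [
    [[0,0,0,0,0,0],[0,0,0,0,0,0],[0,0,0,0,0,0],[0,0,0,0,0,0]]
  ],
  "grip": -1,
  "squeeze": 100
}}

```text
clock: 32.52
position: [0.5005, 0.4561, 0.2047]
tool_rot: [-3.142, -0.002, 1.224]
force: [-3.7, 1.0, 6.3]
grip_width: 0.0239
```

```bash
python3 - <<'E'
from workcell import bot
from h import *
o=bot.observe(); print(o['clock'],o['position'],o['grip_width'],o['force'],totool(o,o['force'])/100,o['moment'])
E
```

```text
32.525 [0.50049988 0.4561145  0.20465812] 0.023940656786226887 [-3.74946472  0.98232372  6.26612154] [-0.34190979 -3.8602931  -6.266495  ] [ 0.13981358  0.91614018 -0.08045076]
```

Emit:
{"fn": "servo_tool", "kwargs": {
  "rows": [
    [[0.4,-0.05,-0.12,0,0,0],[0.5,0,-0.04,0,0,0],[0.5,0,-0.02,0,0,0],[0.3,0,0,0,0,0],[0,0,0,0,0,0]]
  ]
}}

```text
clock: 33.15
position: [0.5062, 0.4717, 0.2056]
tool_rot: [3.141, 0.0, 1.223]
force: [-1.4, -4.6, 5.3]
grip_width: 0.0241
```

Emit:
{"fn": "servo_tool", "kwargs": {
  "rows": [
    [[0,0,0,0,0,0],[0,0,0,0,0,0],[0,0,0,0,0,0],[0,0,0,0,0,0]]
  ],
  "grip": 0.45
}}

```text
clock: 33.65
position: [0.5058, 0.4718, 0.2053]
tool_rot: [-3.142, -0.0, 1.223]
force: [-0.1, -0.1, -0.3]
grip_width: 0.0621
```

Emit:
{"fn": "servo_tool", "kwargs": {
  "rows": [
    [[0,0,-0.8,0,0,0],[0,0,-2,0,0,0],[0,0,-3.0,0,0,0],[0,0,-3.0,0,0,0],[0,0,-2,0,0,0]]
  ]
}}

```text
clock: 34.28
position: [0.5061, 0.4718, 0.3155]
tool_rot: [3.141, -0.002, 1.223]
force: [0.1, 0.6, -0.6]
grip_width: 0.0617
```

```bash
python3 - <<'E'
from workcell import bot
from h import *
f=bot.grab_frame("scene"); pickle.dump(f,open("pics/scene23.pkl","wb")); lidang(f); crop(f,"s23c",200,110,380,310,4)
o=bot.observe(); print(o['clock'],o['position'],o['grip_width'],o['force'])
E
```

```text
[254 164  14  14 155] [260.7483871  170.53548387] lid deg [61.60313542] [-0.01021877 -0.09282596]
34.325 [0.50667883 0.472081   0.31782739] 0.06183077147548213 [-0.23351396 -0.53444997  2.34573033]
```

View pics/s23c.png

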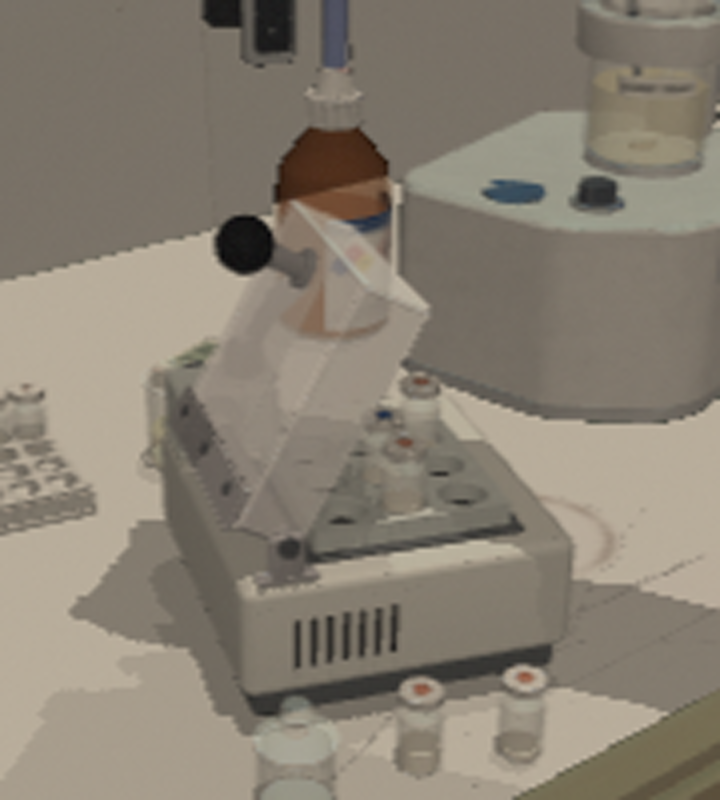

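Emit:
{"fn": "servo_tool", "kwargs": {
  "rows": [
    [[0,0,-2,0,0,0],[0,0,-1,0,0,0],[0,0,0,0,0,0],[0,0,0,0,0,0],[0,0,0,0,0,0]]
  ]
}}

```text
clock: 34.95
position: [0.5057, 0.4715, 0.3426]
tool_rot: [-3.141, 0.001, 1.223]
force: [0.3, -0.8, 0.9]
grip_width: 0.0618
```

Emit:
{"fn": "servo_tool", "kwargs": {
  "rows": [
    [[0,0,0,0,0,0],[0,0,0,0,0,0],[0,0,0,0,0,0],[0,0,0,0,0,0],[0,0,0,0,0,0]]
  ]
}}

```text
clock: 35.58
position: [0.5058, 0.4716, 0.3433]
tool_rot: [3.142, 0.0, 1.223]
force: [0.3, -0.5, 1.3]
grip_width: 0.0621
```

```bash
python3 - <<'E'
from workcell import bot
from h import *
f=bot.grab_frame("scene"); lidang(f)
a=load("scene1")["image"].astype(int); print("glass diff",abs(a-f["image"])[280:320,262:340].mean())
t=bot.grab_frame("top"); crop(t,"t24",230,90,370,210,5)
o=bot.observe(); print(o['clock'],o['position'],o['grip_width'],o['force'])
E
```

```text
[254 164  14  14 155] [260.7483871  170.53548387] lid deg [61.60313542] [-0.01021877 -0.09282596]
glass diff 7.3493589743589745
35.675 [0.50586692 0.4716413  0.34328785] 0.06209843916103642 [-0.05207269 -0.78696212 -0.41892531]
```

View pics/t24.png

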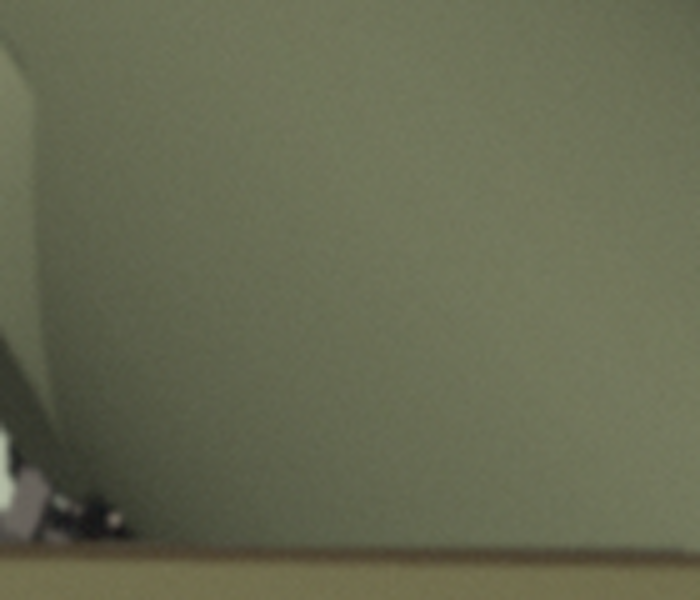

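```bash
python3 -c "
from workcell import bot
print(bot.job_done())"
```

```text
the job is handed in; nothing more can be done
None
```

The clamp is snug, the lid held by itself in the test, and it is now standing open at about 61.6°. I handed the job in at about 36 s, and no verdict was reported.

- **Clamp:** I swung the lever to about 45° forward of pointing right, and it began to bite at about 28°. The last push while it was moving read about 11.8 N. Correcting for the free-moving force reading high (5.8 N against the stated 5 N) gives about 10.4 N. The raw reading is a little above your 9–11 N snug range and the corrected one is inside it. Both are below the 14 N overtight mark.
- **Hold test:** I let go of the lid fully several times, about 2 to 3 s each at about 22° and 28°, and for a shorter time at 21°. It stayed still within 0.1 pixel each time. No hold was exactly at 25°: the pads slipped on the ball knob, and an attempt to bring it down from 28° to 25° didn't move the lid.
- **Lifting force:** readings while lifting ran from about 2 to 7 N. That is noisy and partly below the 5 to 7 N expected when snug.
- **Final position:** the first lift stopped at about 54°, so I regrasped and raised it further. It had not moved over the second or so before hand-in, with the gripper well clear.
- **Glassware:** both vials and the weighing bottle were still standing in the last picture I viewed, just after the final release.
- **Not checked:** the arm blocked the top view at the end, so I didn't see the lever's final position. Nothing touched it after the clamping.

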